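# Lift the weighing vessel out of the desiccator and onto the balance

## Robot

A 6-joint arm with a two-finger parallel gripper is mounted at the origin on the work surface. World frame = base frame: x ahead of the robot, y to its left, z up, the work surface at z = 0. Lengths are in m, angles in degrees, forces in N, time in s.
With the tool pointing down it reaches from about 0.4 to 0.825 m from the base axis. Payload 7 kg.
Tool frame: the origin (TCP) lies between the finger pads; the fingertips stand 11 mm ahead of it and the grasp point (between the pads) lies 8 mm behind it; z points along the fingers, y is the direction in which the jaws open and shut (so a half turn about z gives the same grasp; the last joint's range is limited). The gripper opens to 88 mm and grips with 3 to 60 N. Pads are 19 mm wide; open, the fingers measure 130 mm over their backs; the gripper's body (78 mm by 193 mm) begins 47 mm behind the grasp point.
Start: joints at [85.319, 20.546, 0.682, 0, -70.136, -16.507], TCP at [0.244, 0.629, 0.238] pointing down, gripper open.
Joint ranges: [-176.03, 176.03], [-82.01, 121.73], [-58.28, 71.71], [-173.87, 95.51], [-174.79, -0.11], [-173.66, 173.66]. Speed limits (degrees/s): [136.94, 136.94, 172.46, 180, 180, 180].

## Interface

Orientations are given as [roll, pitch, yaw] about the fixed x, y, z axes, in that order (R = Rz(yaw) Ry(pitch) Rx(roll)).
In Python, from plant import r gives the robot as it stands.
- The arm moves only by the shell command python3 -m inch 'ROWS' [OPENING] [FORCE]. ROWS is JSON, a list of rows, each an object of numbers: "x", "y", "z": the shift along the tool's x, y, z as a fraction of full scale; "yaw": the turn about the tool's z as a fraction of full scale. In form: [{"x": .., "y": .., "z": .., "yaw": ..}, ...]. A call has 1 to 5 rows; each row shifts and turns the pose as measured when the row begins, along the tool's axes as they then stand; what a row does not reach is not made up. Full scale, the value 1, is 0.025 m for a shift and 4 degrees for a turn. A row lasts 1/12 s, in which the tool goes at most 41.7 mm and 7.16 degrees, less where a joint would pass 70% of its speed; a pose out of reach is approached as far as the arm can. A call with a number of a shift or a turn outside -1 to 1 is refused whole. A call with a gripper value outside its range is refused whole. OPENING is the opening, from -1 (shut) to 1 (fully open), set as the call begins (- or left out, the last holds). The fingers move at their own pace and stop on an object; FORCE is the grip in N (left out, the last holds). Time passes only in rows, so rows that do not move let the fingers close. It gives the time, the measured TCP pose, the force and the opening at its end, in the units of the state.
- r.get_state(): the state, without advancing time (a new reading comes with each control period).
- r.capture(name): name is "scene" or "top" or "wrist"; returns (picture, depth): 420x560x3 uint8, red, green, blue; 420x560 float32, m along the optical axis (not along the pixel's ray), 0 where there is no reading.
- r.camera_info(name): a dict with "mtx" (3x3 intrinsics, pixels), "pose" (4x4, takes a point from camera to world coordinates). Camera axes: x right, y down, z forward; pixel columns grow to the right and rows downward; lengths in m; the calibration is good to about 2 mm. A picture is of the moment at which its call begins: read the wrist's pose just before it. camera_info takes no time and is no camera call; for the wrist camera it gives the pose at the moment of the call.
- r.close_job(): hands the job in, once; it reports no verdict.
The state is a dict: "time_s": time; "joints": joint angles; "qd": joint speeds; "joint_torque": joint torques, N m; "tcp_pos": TCP position; "eef_rot": TCP orientation; "contact_force": force on the tool from outside, world axes, zero at the start; "moment": the same for the moment, N m; "gripper_width": finger opening in m.
Only numpy, scipy, OpenCV 4.12 (cv2) and the standard library are available. Lean on these libraries where they do the work, as an engineer would, in place of code of your own. Each camera call takes 0.05 s, during which the arm holds its last target. There are 200 camera calls.

## Task

Take the lifting fork from its stand and, reaching with it through the round port in the desiccator's roof, lift the vessel with the mushroom knob off its pedestal and out; the fingers must not touch the vessel, and it must stay upright. Set it down gently in the middle of the balance pan, then hang the fork back home on its stand and let go. Leave the squat jar and everything else standing about where it is.

Things in the scene. Friction and masses are not known exactly. Their poses are not given: they have to be found in the camera images.
- vessel_center (a point): The weighing vessel: white plastic, loose, 0.06-0.12 kg, 62 mm tall. Point on its axis, 31 mm above its underside; z is its axis. It starts upright on one of the desiccator's two pedestals (which one varies), up to 14 mm off the pedestal's middle.
- vessel: The same vessel; origin at the centre of its underside. From there up: round body 44 mm in diameter (47 mm from 30 to 38 mm), flat lid top at 38 mm, bare stem 6 mm in diameter from 38 to 56 mm, flat mushroom knob 22 mm in diameter from 56 to 62 mm. The fork goes round the stem, under the knob.
- jar: Squat plain white jar without stem or knob, 48 mm in diameter, 42 mm tall, loose, on the other pedestal. Leave alone. Origin: centre of its underside.
- chamber: The desiccator, fixed: a box 160 mm (x) by 290 mm (y), clear walls 6 mm thick, grey roof plate 6 mm thick with its top 121 mm above the bench and two round ports. Under each port's middle stands a round dark pedestal 68 mm in diameter, top 40 mm above the bench. On the roof at x = +62 mm, y = 0 a gauge 30 mm in diameter reaches up to 167 mm. Origin: centre of its underside.
- port_left (a point): Centre of the round open port, 104 mm in diameter, on the desiccator's +y side (70 mm from its middle), level with the roof's top; axes as the desiccator's.
- port_right (a point): Centre of the other port, 104 mm in diameter, on the -y side (70 mm from the middle), level with the roof's top; axes as the desiccator's.
- lifter_grip (a point): The lifting fork (loose, 0.12 kg), hanging upright in its stand: middle of its upright black handle, 24 mm along x, 18 mm along y (grip these sides), from 25 mm below to 21 mm above this point. z up, x the way the tines point. On the same axis below: a collar 34 mm in diameter, 25 to 30 mm below, then a rod 8 mm in diameter down to the fork.
- lifter: The same fork; origin on the rod's axis at the fork's underside, 105 mm below the handle's middle; axes as the handle's. Steel fork 4 mm thick, 24 mm wide from x = 1 to 30.5 mm, 14 mm wide behind, to x = -4.5 mm; the gap between its tines is 14 mm wide, from x = 8 mm to the open end. The last 3 mm of the tines stand 3 mm higher. Seated, the stem is at about x = 17 mm.
- stand_seat (a point): The fork's home: middle of the seat on the top of the stand's plate, 95 mm above the bench; axes as the stand's. The collar rests on the plate, rod through the slot; two lips 4 mm high across the plate, 19 to 23 mm towards -x, keep it in: raise it at least 5 mm, then draw it out along -x; the reverse to hang it up.
- stand: The fork's stand, fixed; origin under the seat, on the bench. Plate 6 mm thick, 62 mm wide, its slot 18 mm wide, from the open end at x = -27.5 mm to x = 9 mm. Under it a column 40 mm wide from x = 42 mm back; base 10 mm high, from x = -48 to 72 mm. Hanging, the fork points roughly along the stand's -x.
- pan (a point): Centre of the top of the balance's round steel pan, 92 mm in diameter, 60 mm above the bench; axes as the balance's.
- balance: The balance, fixed: body 190 mm (x) by 150 mm (y), 46 mm high; origin at the centre of its underside, the pan's centre at x = +35 mm.
- bottle: White bottle, 44 mm in diameter, 85 mm tall, on the bench behind the balance, loose; bystander. Origin: centre of its underside.
- flask: Conical glass flask, 70 mm in diameter at the base, 110 mm tall, in front of the desiccator, loose; bystander. Origin: centre of its underside.
- cylinder: Glass measuring cylinder, 30 mm in diameter on a 66 mm foot, 200 mm tall, behind the desiccator, loose; bystander. Origin: centre of its underside.
There are look-alikes about, which are no part of the job. What is shaped like the vessel but yellow is not meant.

How it is judged:
By the outcome, as a careful person would: the job done as asked, in the order asked, and still so for the second after the job is handed in, with the robot touching nothing.
It also fails if it takes over 72 s, if anything falls off the work surface, if the arm or the gripper's body presses on something with over 40 N, if the wrist force passes 120 N, or if a joint passes its speed limit or range.

## Working session

There is one attempt and no reset: what is moved stays moved. The work goes in short steps, Python scripts to look and compute and a shell command to move; the robot and the scene stay as the last step left them, time stands still between calls to the robot, and variables do not carry over. Pictures are saved under pics/ and viewed, about 8 in all and at most 12, crops included, and the job is handed in when it is done.

```bash
ls; mkdir -p pics; python3 - <<'E'
from plant import r
import cv2,numpy as np
print(r.get_state())
for n in("scene","top"):
    p,d=r.capture(n); cv2.imwrite(f"pics/{n}0.png",p[:,:,::-1]); np.savez(f"pics/{n}0.npz",p=p,d=d,K=r.camera_info(n)["mtx"],T=r.camera_info(n)["pose"])
    print(r.camera_info(n))
E
```

```text
pics
{'time_s': 0.0, 'joints': array([ 8.53183730e+01,  2.05909555e+01,  6.33140781e-01, -2.11192684e-02,
       -7.01349949e+01, -1.65084119e+01]), 'qd': array([ 0.05187317, -0.03260657, -0.01088081,  0.0430904 ,  0.02928964,
       -0.05380585]), 'joint_torque': array([ 2.67234309e-04, -5.82714307e+01,  2.93051237e+01,  6.99689224e+00,
        6.91245645e-03, -1.57537174e-04]), 'tcp_pos': array([0.24381771, 0.62891667, 0.23662013]), 'eef_rot': array([ 1.79905374e+02, -7.34012066e-03, -2.11972254e+01]), 'contact_force': array([-0.46066691,  0.03389605,  0.47920823]), 'moment': array([ 3.47202770e-02, -1.32240299e-02, -7.65111110e-05]), 'gripper_width': 0.0871408417057608}
{'mtx': array([[418.1144489 ,   0.        , 282.92848347],
       [  0.        , 418.1144489 , 209.50961315],
       [  0.        ,   0.        ,   1.        ]]), 'pose': array([[-0.06850083,  0.67669543, -0.73306953,  1.31791939],
       [ 0.99758815,  0.0382084 , -0.05794834,  0.03586087],
       [-0.01120397, -0.73527098, -0.67768065,  0.77357473],
       [ 0.        ,  0.        ,  0.        ,  1.        ]])}
{'mtx': array([[476.76515125,   0.        , 273.87705695],
       [  0.        , 476.76515125, 215.7978895 ],
       [  0.        ,   0.        ,   1.        ]]), 'pose': array([[ 0.02884182, -0.98147805,  0.18939112,  0.35958715],
       [-0.99952883, -0.02632737,  0.01577949, -0.00345786],
       [-0.01050105, -0.18975699, -0.98177493,  1.06139716],
       [ 0.        ,  0.        ,  0.        ,  1.        ]])}
```

View pics/scene0.png

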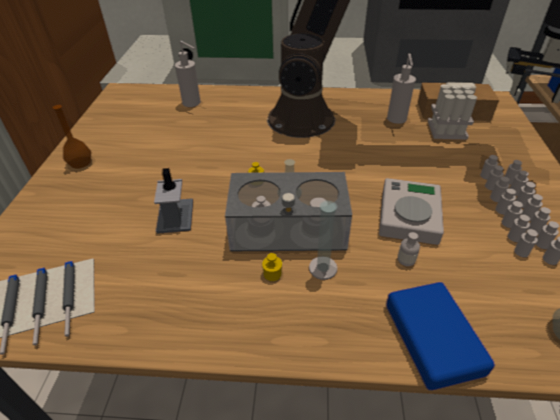

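View pics/top0.png

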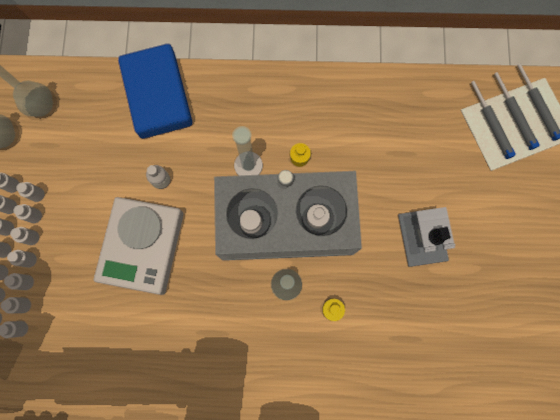

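The top view is up = +x and left = +y. It shows the stand with the fork at about (432,236), the chamber spanning (215..360, 172..258), and the knobbed vessel in the right port at (319,214). The jar is in the left port at (251,221), and the pan is at (139,228). Next I'll measure these from the depth.

```bash
cat > h.py <<'E'
import numpy as np,cv2
def cloud(d,K,T):
    v,u=np.mgrid[:d.shape[0],:d.shape[1]]
    P=np.stack([(u-K[0,2])/K[0,0]*d,(v-K[1,2])/K[1,1]*d,d,np.ones_like(d)],-1)@T.T
    P=P[...,:3]; P[d==0]=np.nan; return P
def sel(P,x,y,z):
    m=(P[...,0]>x[0])&(P[...,0]<x[1])&(P[...,1]>y[0])&(P[...,1]<y[1])&(P[...,2]>z[0])&(P[...,2]<z[1]); return P[m]
def rect(Q):
    return cv2.minAreaRect((Q[:,:2]*1000).astype(np.float32))
E
python3 - <<'E'
from h import *
f=np.load("pics/top0.npz");P=cloud(f['d'],f['K'],f['T'])
g=np.load("pics/scene0.npz");S=cloud(g['d'],g['K'],g['T'])
for n,u,v in[("handle",438,236),("knob",319,211),("gauge",286,178),("jar",251,219),("roof",287,230),("roofR",355,215),("pan",139,228),("bal",110,250),("plate",428,215),("bench",300,330),("base",415,260),("ped",335,200)]: print(n,P[v,u].round(4))
def rep(n,x,y,z):
    for c,C in(("top",P),("scn",S)):
        Q=sel(C,x,y,z)
        if len(Q)>3: print(n,c,len(Q),Q.mean(0).round(4),rect(Q))
rep("roof",(.2,.6),(-.25,.2),(.112,.13))
rep("handle",(.3,.5),(-.42,-.28),(.138,.16))
rep("handleall",(.3,.5),(-.42,-.28),(.105,.16))
rep("plate",(.3,.5),(-.45,-.28),(.088,.102))
rep("base",(.3,.5),(-.45,-.28),(.006,.016))
rep("pan",(.3,.5),(.15,.45),(.054,.068))
rep("bal",(.2,.5),(.15,.45),(.038,.052))
rep("knob",(.33,.45),(-.15,-.03),(.094,.106))
rep("lid",(.33,.45),(-.15,-.03),(.072,.084))
rep("gauge",(.3,.6),(-.15,.2),(.155,.175))
im=f['p'][:,:,::-1]
a=cv2.resize(im[165:265,210:365],None,fx=5,fy=5,interpolation=2)
b=cv2.resize(im[190:280,385:475],None,fx=5,fy=5,interpolation=2)
cv2.imwrite("pics/c1.png",cv2.resize(np.hstack([a[:450],b]),None,fx=.65,fy=.65))
E
```

```text
handle [ 0.5068 -0.311   0.134 ]
knob [ 0.557  -0.0802  0.1028]
gauge [ 0.6091 -0.0105  0.1609]
jar [0.5405 0.0599 0.0816]
roof [ 0.5128 -0.0154  0.1212]
roofR [ 0.5468 -0.1509  0.1219]
pan [0.5185 0.2997 0.0604]
bal [0.4714 0.3628 0.0451]
plate [ 0.5562 -0.3049  0.0952]
bench [ 0.3141 -0.0502  0.0009]
base [ 0.4718 -0.2999  0.0094]
ped [ 0.603  -0.1238  0.0074]
roof top 5368 [ 0.5219 -0.0087  0.1216] ((499.2612609863281, -12.905517578125), (201.4190673828125, 296.1638488769531), 0.008088045753538609)
roof scn 2181 [ 0.5204 -0.0102  0.1211] ((501.1145935058594, -14.223739624023438), (297.2117614746094, 197.36656188964844), 89.99188995361328)
handle top 4 [ 0.4995 -0.3141  0.1441] ((499.5267639160156, -314.1512145996094), (3.9264848232269287, 0.43055856227874756), 74.18411254882812)
handleall top 9 [ 0.4994 -0.3147  0.1343] ((499.3380432128906, -315.0474548339844), (5.700089931488037, 0.916658341884613), 88.01981353759766)
plate top 188 [ 0.4926 -0.3179  0.0968] ((491.0323791503906, -323.46466064453125), (18.522960662841797, 64.70673370361328), 0.9196643829345703)
plate scn 55 [ 0.493
[... 382 characters left out ...]
, 9.995147705078125)
pan top 330 [0.4892 0.3004 0.0608] ((485.7514953613281, 314.6668701171875), (49.3460807800293, 99.93678283691406), 35.2385139465332)
pan scn 142 [0.4897 0.3005 0.0603] ((486.3703918457031, 302.2874755859375), (26.664405822753906, 80.43888092041016), 0.1667526513338089)
bal top 3249 [0.4415 0.3093 0.0467] ((451.6429138183594, 312.55194091796875), (151.01683044433594, 120.2253189086914), 81.08544921875)
bal scn 1155 [0.4419 0.309  0.0466] ((452.40234375, 311.3951721191406), (149.8517608642578, 120.45538330078125), 80.57316589355469)
gauge top 13 [ 0.5986 -0.0075  0.1591] ((598.3888549804688, -7.849889755249023), (1.8815439939498901, 13.671319007873535), 2.0749518871307373)
```

View pics/c1.png

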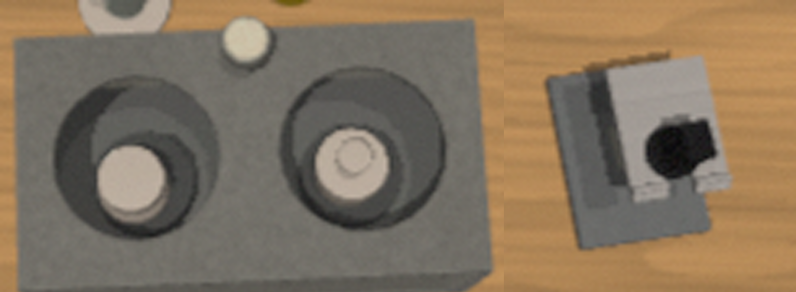

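```bash
python3 - <<'E'
from h import *
f=np.load("pics/top0.npz");P=cloud(f['d'],f['K'],f['T'])
g=np.load("pics/scene0.npz");S=cloud(g['d'],g['K'],g['T'])
def rep(n,x,y,z):
    for c,C in(("top",P),("scn",S)):
        Q=sel(C,x,y,z)
        if len(Q)>3: r=rect(Q);print(n,c,len(Q),"mean",(Q.mean(0)*1000).round(1),"rect",np.round(r[0],1),np.round(r[1],1),round(r[2],1), "ptp",(np.ptp(Q,axis=0)*1000).round())
rep("roof",(.42,.63),(-.17,.15),(.118,.125))
rep("handle",(.44,.6),(-.42,-.25),(.138,.16))
rep("handleall",(.44,.6),(-.42,-.25),(.105,.16))
rep("plate",(.44,.6),(-.42,-.25),(.092,.0975))
rep("lips",(.44,.6),(-.42,-.25),(.0978,.1015))
rep("base",(.42,.6),(-.42,-.22),(.007,.014))
rep("pan",(.4,.62),(.2,.42),(.057,.064))
rep("bal",(.3,.62),(.15,.45),(.042,.050))
rep("knob",(.5,.62),(-.15,-.03),(.0985,.106))
rep("lid",(.48,.62),(-.15,-.03),(.073,.083))
rep("jar",(.48,.62),(.0,.13),(.075,.09))
rep("gauge",(.56,.65),(-.06,.05),(.16,.18))
rep("cyl",(.62,.8),(-.0,.15),(.15,.22))
# circle fit of pan, ports by pixel->plane
def px(f,u,v,z):
    K,T=f['K'],f['T'];d=T[:3,:3]@np.array([(u-K[0,2])/K[0,0],(v-K[1,2])/K[1,1],1]);return (T[:3,3]+d*(z-T[2,3])/d[2])*1000
s=5*.65
for n,u,v,z in[("roof TL",15,37,.121),("roof TR",473,19,.121),("roofBR",489,269,.121),("roofBL",18,289,.121),("portR top",362,68,.121),("portR bot",364,230,.121),("portR l",280,147,.121),("portR r",446,147,.121),("knob",355,156,.102),("lid",352,163,.078)]:
    print(n,px(f,210+(u-1)/s,165+(v)/s,z).round(1))
for n,u,v,z in[("handletop",695,140,.146),("collar",675,152,.1),("platTL",610,70,.095),("platTR",703,57,.095),("lip L out",634,200,.099),("lip R out",729,186,.099),("baseBL",582,248,.01),("baseBR",708,230,.01),("baseTL",547,78,.01)]:
    print(n,px(f,385+(u-504)/s,190+v/s,z).round(1))
E
```

```text
roof top 6679 mean [544.8  -9.9 121.8] rect [550.7 -12.4] [161.  290.2] 3.9 ptp [169. 297.   7.]
roof scn 3017 mean [550.1 -13.7 121.3] rect [550.  -13.5] [164.9 290.9] 3.5 ptp [169. 299.   7.]
handle top 127 mean [ 511.8 -317.7  146.1] rect [ 512.1 -318.5] [24.1 18.4] 12.3 ptp [26. 21. 12.]
handle scn 63 mean [ 516.2 -318.7  144.6] rect [ 514.  -319.5] [26.1 17.1] 9.8 ptp [26. 21. 11.]
handleall top 208 mean [ 510.7 -315.4  136.7] rect [ 511.3 -317.6] [25.8 21.8] 26.1 ptp [26. 26. 45.]
handleall scn 154 mean [ 519.5 -317.1  130.9] rect [ 514.8 -319. ] [28.  17.8] 9.7 ptp [29. 21. 43.]
plate top 732 mean [ 534.  -314.8   95.4] rect [ 527.6 -317.8] [85.7 64.1] 10.7 ptp [93. 75.  5.]
plate scn 408 mean [ 538.9 -316.8   95.2] rect [ 529.2 -318.9] [88.3 62.6] 10.1 ptp [96. 74.  5.]
lips top 219 mean [ 522.8 -314.    99.1] rect [ 528.2 -316.5] [84.4 62.8] 11.2 ptp [88. 73.  4.]
lips scn 80 mean [ 517.8 -317.6   99.6] rect [ 529.  -317.7] [82.7 58.7] 12.2 ptp [83. 72.  4.]
base top 1131 mean [ 508.5 -306.2   10.7] rect [ 509.3 -325. ] [139.7 163.9] 80.7 ptp [150. 160.   7.]
base scn 595 me
[... 1246 characters left out ...]
  51. ] [113.3  34.4] 41.9 ptp [80. 93. 54.]
cyl scn 406 mean [688.   74.9 184.7] rect [653.5  50.4] [114.8  35.1] 41.2 ptp [80. 93. 52.]
roof TL [619.8 135.8 121. ]
roof TR [ 638.9 -151.8  121. ]
roofBR [ 481.1 -160.9  121. ]
roofBL [461.  125.6 121. ]
portR top [605.4 -82.4 121. ]
portR bot [503.1 -84.7 121. ]
portR l [553.6 -32.2 121. ]
portR r [ 556.3 -134.8  121. ]
knob [553.  -80.2 102. ]
lid [553.2 -80.2  78. ]
handletop [ 511.  -318.3  146. ]
collar [ 510.6 -321.4  100. ]
platTL [ 562.9 -283.9   95. ]
platTR [ 572.9 -343.    95. ]
lip L out [ 479.9 -295.3   99. ]
lip R out [ 490.3 -354.4   99. ]
baseBL [ 457.5 -286.3   10. ]
baseBR [ 472.  -371.5   10. ]
baseTL [ 574.  -265.1   10. ]
```

```bash
cat >> h.py <<'E'
def delta(x,y,z,yaw=None):
    from plant import r
    s=r.get_state();p=s["tcp_pos"];w=s["eef_rot"][2];a=np.radians(w)
    dx,dy=x-p[0],y-p[1]
    print("t",round(s["time_s"],2),"pos",p.round(4),"rot",s["eef_rot"].round(2),"F",s["contact_force"].round(1),"w",round(s["gripper_width"],4),"j",s["joints"].round(0))
    print(" units x %.2f y %.2f z %.2f"%((np.cos(a)*dx+np.sin(a)*dy)/.025,(np.sin(a)*dx-np.cos(a)*dy)/.025,-(z-p[2])/.025), "" if yaw is None else "yaw %.2f"%(-((yaw-w+180)%360-180)/4))
E
python3 -m inch '[{"yaw":-1},{"yaw":-1},{"yaw":-1},{"yaw":-1},{"yaw":-1}]'
python3 -m inch '[{"yaw":-1},{"yaw":-1},{"yaw":-0.7}]'
python3 -c "
from h import *
delta(.45,.3,.237,10.3);delta(.5125,-.3188,.237,10.3)"
```

```text
t 0.1 pos [0.2438 0.629  0.2367] rot [ 1.7991e+02 -1.0000e-02 -2.1190e+01] F [ 1.2  1.4 -0. ] w 0.0876 j [ 85.  21.   1.  -0. -70. -17.]
 units x 12.45 y 9.29 z -0.01 yaw -7.87
t 0.1 pos [0.2438 0.629  0.2367] rot [ 1.7991e+02 -1.0000e-02 -2.1190e+01] F [ 1.2  1.4 -0. ] w 0.0876 j [ 85.  21.   1.  -0. -70. -17.]
 units x 23.72 y 31.46 z -0.01 yaw -7.87validation failed for argument at $[0]...
validation failed for argument at $[0]...
```

```bash

python3 -m inch '[{"x":0,"y":0,"z":0,"yaw":-1},{"x":0,"y":0,"z":0,"yaw":-1},{"x":0,"y":0,"z":0,"yaw":-1},{"x":0,"y":0,"z":0,"yaw":-1},{"x":0,"y":0,"z":0,"yaw":-1}]'
python3 -c "
from h import *
delta(.45,.3,.237,10.3)"
```

```text
time_s: 0.52
tcp_pos: [0.2434, 0.6276, 0.2338]
eef_rot: [179.6, 0.1, -0.5]
contact_force: [-0.1, 0.4, -0.3]
gripper_width: 0.0877
t 0.52 pos [0.2434 0.6276 0.2338] rot [ 1.7963e+02  1.0000e-01 -5.0000e-01] F [-0.1  0.4 -0.3] w 0.0877 j [ 85.  21.   0.  -0. -70.   4.]
 units x 8.38 y 13.03 z -0.13 yaw -2.70
```

```bash

python3 -m inch '[{"x":0.64,"y":1,"z":-0.03,"yaw":-0.9},{"x":0.64,"y":1,"z":-0.03,"yaw":-0.9},{"x":0.64,"y":1,"z":-0.03,"yaw":-0.9},{"x":0.64,"y":1,"z":-0.03,"yaw":0},{"x":0.64,"y":1,"z":-0.03,"yaw":0}]'
python3 -m inch '[{"x":0.64,"y":1,"z":-0.03,"yaw":0},{"x":0.64,"y":1,"z":-0.03,"yaw":0},{"x":0.64,"y":1,"z":-0.03,"yaw":0},{"x":0.64,"y":1,"z":-0.03,"yaw":0},{"x":0.64,"y":1,"z":-0.03,"yaw":0}]'
python3 -c "
from h import *
delta(.5125,-.3188,.237,10.3)"
```

```text
time_s: 0.93
tcp_pos: [0.3349, 0.5115, 0.2338]
eef_rot: [179.4, 0.4, 11.6]
contact_force: [-0.1, -0.5, 0.3]
gripper_width: 0.0879
time_s: 1.35
tcp_pos: [0.4414, 0.3983, 0.237]
eef_rot: [179.2, 0.5, 11.7]
contact_force: [0.2, 2.3, -0.0]
gripper_width: 0.0878
t 1.35 pos [0.4414 0.3983 0.237 ] rot [179.24   0.51  11.67] F [ 0.2  2.3 -0. ] w 0.0878 j [ 61.  14.  -9.   0. -68.  41.]
 units x -3.02 y 28.67 z 0.00 yaw 0.34
```

```bash

R='[{"x":0,"y":0,"z":0,"yaw":0}]'
python3 -m inch '[{"x":-0.1,"y":1,"z":-0.03,"yaw":0},{"x":-0.1,"y":1,"z":-0.03,"yaw":0},{"x":-0.1,"y":1,"z":-0.03,"yaw":0},{"x":-0.1,"y":1,"z":-0.03,"yaw":0},{"x":-0.1,"y":1,"z":-0.03,"yaw":0}]'
python3 -m inch '[{"x":-0.1,"y":1,"z":-0.03,"yaw":0},{"x":-0.1,"y":1,"z":-0.03,"yaw":0},{"x":-0.1,"y":1,"z":-0.03,"yaw":0},{"x":-0.1,"y":1,"z":-0.03,"yaw":0},{"x":-0.1,"y":1,"z":-0.03,"yaw":0}]'
python3 -m inch '[{"x":-0.1,"y":1,"z":-0.03,"yaw":0},{"x":-0.1,"y":1,"z":-0.03,"yaw":0},{"x":-0.1,"y":1,"z":-0.03,"yaw":0},{"x":-0.1,"y":1,"z":-0.03,"yaw":0},{"x":-0.1,"y":1,"z":-0.03,"yaw":0}]'
python3 -m inch '[{"x":-0.1,"y":1,"z":-0.03,"yaw":0},{"x":-0.1,"y":1,"z":-0.03,"yaw":0},{"x":-0.1,"y":1,"z":-0.03,"yaw":0},{"x":-0.1,"y":1,"z":-0.03,"yaw":0},{"x":-0.1,"y":1,"z":-0.03,"yaw":0}]'
python3 -m inch '[{"x":-0.1,"y":1,"z":-0.03,"yaw":0},{"x":-0.1,"y":1,"z":-0.03,"yaw":0},{"x":-0.1,"y":1,"z":-0.03,"yaw":0},{"x":-0.1,"y":1,"z":-0.03,"yaw":0},{"x":-0.1,"y":1,"z":-0.03,"yaw":0}]'
python3 -c "
from h import *
delta(.5125,-.3188,.237,10.3)"
```

```text
time_s: 1.77
tcp_pos: [0.4571, 0.2661, 0.2398]
eef_rot: [179.0, 0.7, 11.5]
contact_force: [0.1, -0.3, 0.1]
gripper_width: 0.0878
time_s: 2.18
tcp_pos: [0.4682, 0.1341, 0.2448]
eef_rot: [179.0, 0.9, 11.5]
contact_force: [0.3, 0.4, 1.1]
gripper_width: 0.0877
time_s: 2.6
tcp_pos: [0.4792, 0.0026, 0.2505]
eef_rot: [179.0, 1.0, 11.5]
contact_force: [1.0, -0.1, -0.6]
gripper_width: 0.0875
time_s: 3.02
tcp_pos: [0.4902, -0.1288, 0.256]
eef_rot: [179.1, 1.1, 11.5]
contact_force: [0.2, 0.3, -0.3]
gripper_width: 0.0878
time_s: 3.43
tcp_pos: [0.5014, -0.2601, 0.261]
eef_rot: [179.1, 1.2, 11.5]
contact_force: [0.7, -0.1, -0.1]
gripper_width: 0.088
t 3.43 pos [ 0.5014 -0.2601  0.261 ] rot [179.13   1.18  11.52] F [ 0.7 -0.1 -0.1] w 0.088 j [ -7.  10. -12.   1. -70. 108.]
 units x -0.03 y 2.39 z 0.96 yaw 0.30
```

```bash

python3 -m inch '[{"x":0,"y":0.8,"z":0,"yaw":0},{"x":0,"y":0.8,"z":0.1,"yaw":0},{"x":0,"y":0.7,"z":0.4,"yaw":0},{"x":0,"y":0,"z":0.7,"yaw":0},{"x":0,"y":0,"z":0,"yaw":0}]'
python3 - <<'E'
from h import *
from plant import r
delta(.513,-.319,.119)
p,d=r.capture("wrist");c=r.camera_info("wrist")
cv2.imwrite("pics/w1.png",p[:,:,::-1]);P=cloud(d,c["mtx"],c["pose"])
for z in((.138,.152),(.11,.138),(.098,.103)):
    Q=sel(P,(.47,.56),(-.36,-.28),z)
    if len(Q)>5:print(z,len(Q),Q.mean(0).round(4),rect(Q))
E
```

```text
time_s: 3.85
tcp_pos: [0.5115, -0.3249, 0.2292]
eef_rot: [179.2, 1.3, 11.2]
contact_force: [-0.2, 1.1, -0.7]
gripper_width: 0.0876
t 3.85 pos [ 0.5115 -0.3249  0.2292] rot [179.19   1.31  11.2 ] F [-0.2  1.1 -0.7] w 0.0876 j [-13.  15.  -9.   1. -67. 114.]
 units x 0.11 y -0.22 z 4.41 
(0.138, 0.152) 897 [ 0.5136 -0.319   0.146 ] ((512.3270874023438, -319.2615661621094), (24.04440689086914, 17.997901916503906), 12.318056106567383)
(0.11, 0.138) 236 [ 0.5237 -0.3169  0.1248] ((523.0967407226562, -316.86737060546875), (2.4037935733795166, 17.831790924072266), 12.586963653564453)
(0.098, 0.103) 767 [ 0.5096 -0.3213  0.1002] ((509.62615966796875, -321.82794189453125), (39.78339767456055, 61.164520263671875), 9.356303215026855)
```

View pics/w1.png

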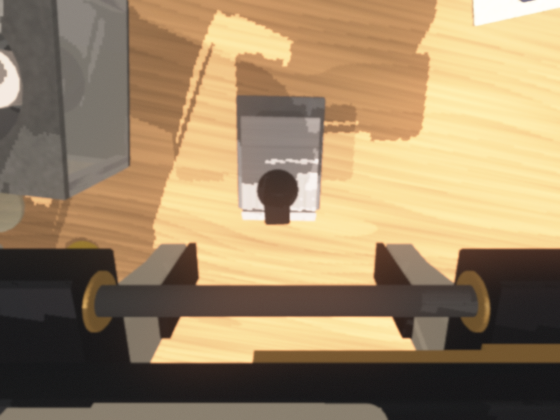

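```bash

python3 -m inch '[{"x":0.1,"y":-0.22,"z":0.9,"yaw":-0.28},{"x":0,"y":0,"z":0.9,"yaw":0},{"x":0,"y":0,"z":0.9,"yaw":0},{"x":0,"y":0,"z":0.6,"yaw":0}]'
python3 -c "
from h import *
delta(.5123,-.3193,.119,12.3)"
```

```text
time_s: 4.23
tcp_pos: [0.5159, -0.3214, 0.1538]
eef_rot: [178.7, 0.8, 12.5]
contact_force: [-0.6, -1.0, -0.7]
gripper_width: 0.0875
t 4.23 pos [ 0.5159 -0.3214  0.1538] rot [178.73   0.77  12.55] F [-0.6 -1.  -0.7] w 0.0875 j [-13.  18. -16.   2. -57. 114.]
 units x -0.12 y -0.11 z 1.39 yaw 0.06
```

```bash

python3 -m inch '[{"x":-0.1,"y":-0.1,"z":0.8,"yaw":0},{"x":0,"y":0,"z":0.5,"yaw":0},{"x":0,"y":0,"z":0,"yaw":0}]'
python3 -c "
from h import *
delta(.5123,-.3193,.119,12.3)"
```

```text
time_s: 4.48
tcp_pos: [0.5125, -0.3183, 0.1201]
eef_rot: [178.8, 0.9, 12.7]
contact_force: [-0.3, -0.1, 0.6]
gripper_width: 0.0872
t 4.48 pos [ 0.5125 -0.3183  0.1201] rot [178.76   0.85  12.7 ] F [-0.3 -0.1  0.6] w 0.0872 j [-12.  19. -18.   2. -52. 114.]
 units x -0.02 y 0.04 z 0.04 yaw 0.10
```

```bash

python3 -m inch '[{"x":0,"y":0,"z":0,"yaw":0},{"x":0,"y":0,"z":0,"yaw":0},{"x":0,"y":0,"z":0,"yaw":0},{"x":0,"y":0,"z":0,"yaw":0},{"x":0,"y":0,"z":0,"yaw":0}]' -1 40
python3 -m inch '[{"x":0,"y":0,"z":0,"yaw":0},{"x":0,"y":0,"z":0,"yaw":0},{"x":0,"y":0,"z":0,"yaw":0},{"x":0,"y":0,"z":0,"yaw":0},{"x":0,"y":0,"z":0,"yaw":0}]'
python3 -c "
from h import *
delta(.5123,-.3193,.119,12.3)"
```

```text
time_s: 4.9
tcp_pos: [0.5154, -0.3179, 0.1256]
eef_rot: [178.6, 0.6, 12.9]
contact_force: [0.9, -0.4, -0.1]
gripper_width: 0.0594
time_s: 5.32
tcp_pos: [0.5162, -0.3182, 0.1276]
eef_rot: [178.5, 0.4, 12.9]
contact_force: [-0.5, -0.3, -0.8]
gripper_width: 0.0265
t 5.32 pos [ 0.5162 -0.3182  0.1276] rot [178.47   0.42  12.86] F [-0.5 -0.3 -0.8] w 0.0265 j [-12.  19. -18.   2. -53. 114.]
 units x -0.16 y 0.01 z 0.34 yaw 0.14
```

```bash

python3 -m inch '[{"x":-0.15,"y":0,"z":0.3,"yaw":0.1},{"x":0,"y":0,"z":0,"yaw":0},{"x":0,"y":0,"z":0,"yaw":0}]'
python3 -c "
from h import *
delta(.5123,-.3193,.119,12.3)"
```

```text
time_s: 5.57
tcp_pos: [0.5127, -0.3193, 0.1199]
eef_rot: [178.4, 0.3, 12.4]
contact_force: [2.0, -1.0, 4.9]
gripper_width: 0.0179
t 5.57 pos [ 0.5127 -0.3193  0.1199] rot [178.44   0.33  12.42] F [ 2.  -1.   4.9] w 0.0179 j [-12.  19. -19.   2. -52. 114.]
 units x -0.02 y -0.00 z 0.04 yaw 0.03
```

```bash

python3 -m inch '[{"x":0,"y":0,"z":-0.3,"yaw":0},{"x":0,"y":0,"z":-0.3,"yaw":0}]'
python3 -c "
from h import *
delta(.5127,-.3193,.132,12.3)"
```

```text
time_s: 5.73
tcp_pos: [0.5108, -0.3184, 0.133]
eef_rot: [178.6, 0.6, 12.4]
contact_force: [0.1, 0.4, -0.7]
gripper_width: 0.0172
t 5.73 pos [ 0.5108 -0.3184  0.133 ] rot [178.59   0.57  12.36] F [ 0.1  0.4 -0.7] w 0.0172 j [-12.  18. -18.   2. -54. 114.]
 units x 0.07 y 0.05 z 0.04 yaw 0.01
```

```bash

python3 -m inch '[{"x":-0.6,"y":0,"z":0,"yaw":0},{"x":-0.8,"y":-0.02,"z":0,"yaw":0},{"x":-0.8,"y":-0.02,"z":0,"yaw":0},{"x":-0.8,"y":0,"z":0,"yaw":0}]'
python3 -c "
from h import *
delta(.45,-.328,.24,-90)"
```

```text
time_s: 6.07
tcp_pos: [0.4376, -0.3338, 0.1354]
eef_rot: [178.5, 0.5, 12.5]
contact_force: [0.7, 0.4, -1.5]
gripper_width: 0.0176
t 6.07 pos [ 0.4376 -0.3338  0.1354] rot [178.51   0.48  12.52] F [ 0.7  0.4 -1.5] w 0.0176 j [-16.  14. -25.   2. -52. 117.]
 units x 0.53 y -0.12 z -4.18 yaw 25.63
```

```bash

python3 -m inch '[{"x":0,"y":0,"z":-1,"yaw":0},{"x":0.2,"y":0,"z":-1,"yaw":0},{"x":0.5,"y":0,"z":-1,"yaw":0},{"x":0.5,"y":0,"z":-1,"yaw":0},{"x":0.5,"y":0,"z":-1,"yaw":1}]'
python3 -m inch '[{"x":0,"y":0,"z":0,"yaw":1},{"x":0,"y":0,"z":0,"yaw":1},{"x":0,"y":0,"z":0,"yaw":1},{"x":0,"y":0,"z":0,"yaw":1},{"x":0,"y":0,"z":0,"yaw":1}]'
python3 -m inch '[{"x":0,"y":0,"z":0,"yaw":1},{"x":0,"y":0,"z":0,"yaw":1},{"x":0,"y":0,"z":0,"yaw":1},{"x":0,"y":0,"z":0,"yaw":1},{"x":0,"y":0,"z":0,"yaw":1}]'
python3 -m inch '[{"x":0,"y":0,"z":0,"yaw":1},{"x":0,"y":0,"z":0,"yaw":1},{"x":0,"y":0,"z":0,"yaw":1},{"x":0,"y":0,"z":0,"yaw":1},{"x":0,"y":0,"z":0,"yaw":1}]'
python3 -c "
from h import *
delta(.5545,-.125,.26,-90)"
```

```text
time_s: 6.48
tcp_pos: [0.4662, -0.3204, 0.2596]
eef_rot: [179.0, 1.1, 8.1]
contact_force: [1.2, 0.2, -1.9]
gripper_width: 0.018
time_s: 6.9
tcp_pos: [0.4681, -0.3211, 0.2691]
eef_rot: [178.6, 0.0, -12.8]
contact_force: [0.1, -0.9, -0.4]
gripper_width: 0.0178
time_s: 7.32
tcp_pos: [0.4641, -0.3208, 0.2702]
eef_rot: [178.7, -0.4, -33.9]
contact_force: [0.3, 0.2, -0.3]
gripper_width: 0.0179
time_s: 7.73
tcp_pos: [0.46, -0.3206, 0.2711]
eef_rot: [179.0, -0.7, -55.0]
contact_force: [0.7, 0.8, -1.4]
gripper_width: 0.0176
t 7.73 pos [ 0.46   -0.3206  0.2711] rot [178.96  -0.7  -55.03] F [ 0.7  0.8 -1.4] w 0.0176 j [-14.   8. -12.   1. -70.  49.]
 units x -4.24 y -7.58 z 0.44 yaw 8.74
```

```bash

python3 -m inch '[{"x":0,"y":0,"z":0,"yaw":1},{"x":0,"y":0,"z":0,"yaw":1},{"x":0,"y":0,"z":0,"yaw":1},{"x":0,"y":0,"z":0,"yaw":1},{"x":0,"y":0,"z":0,"yaw":1}]'
python3 -m inch '[{"x":0,"y":0,"z":0,"yaw":1},{"x":0,"y":0,"z":0,"yaw":1},{"x":0,"y":0,"z":0,"yaw":1},{"x":0,"y":0,"z":0,"yaw":0.3}]'
python3 -c "
from h import *
delta(.5545,-.135,.26,-90)"
```

```text
time_s: 8.15
tcp_pos: [0.4559, -0.3203, 0.2719]
eef_rot: [179.2, -0.9, -76.2]
contact_force: [0.4, 0.0, -1.6]
gripper_width: 0.0182
time_s: 8.48
tcp_pos: [0.4526, -0.32, 0.2725]
eef_rot: [179.4, -1.0, -90.3]
contact_force: [-0.2, 0.1, 0.2]
gripper_width: 0.018
t 8.48 pos [ 0.4526 -0.32    0.2725] rot [179.42  -1.   -90.26] F [-0.2  0.1  0.2] w 0.018 j [-14.   8. -12.   1. -70.  14.]
 units x -7.42 y -4.04 z 0.50 yaw -0.06
```

```bash

python3 -m inch '[{"x":-0.9,"y":-0.5,"z":0,"yaw":0},{"x":-0.9,"y":-0.5,"z":0,"yaw":0},{"x":-0.9,"y":-0.5,"z":0,"yaw":0},{"x":-0.9,"y":-0.5,"z":0,"yaw":0},{"x":-0.9,"y":-0.5,"z":0,"yaw":0}]'
python3 -m inch '[{"x":-0.9,"y":-0.5,"z":0,"yaw":0},{"x":-0.9,"y":-0.5,"z":0,"yaw":0},{"x":-0.7,"y":-0.3,"z":0,"yaw":0},{"x":0,"y":0,"z":0,"yaw":0}]'
python3 - <<'E'
from h import *
from plant import r
delta(.5545,-.130,.26,-90)
ims=[]
for n in("scene","top"):
    p,d=r.capture(n);c=r.camera_info(n);P=cloud(d,c["mtx"],c["pose"])
    np.savez("pics/"+n+"1.npz",p=p,d=d,K=c["mtx"],T=c["pose"])
    ims.append(p)
a=cv2.resize(ims[0][110:260,210:370],None,fx=3.75,fy=3.75,interpolation=2)
cv2.imwrite("pics/s1.png",cv2.resize(a,(640,600))[:,:,::-1])
E
```

```text
time_s: 8.9
tcp_pos: [0.5126, -0.2079, 0.2708]
eef_rot: [179.4, -1.0, -90.5]
contact_force: [1.4, -1.4, -1.8]
gripper_width: 0.0177
time_s: 9.23
tcp_pos: [0.5466, -0.1397, 0.2698]
eef_rot: [179.4, -0.9, -90.0]
contact_force: [1.1, -0.2, -1.0]
gripper_width: 0.0179
t 9.23 pos [ 0.5466 -0.1397  0.2698] rot [179.37  -0.93 -90.01] F [ 1.1 -0.2 -1. ] w 0.0179 j [  6.   9. -11.   1. -71.  -6.]
 units x -0.39 y -0.31 z 0.39 yaw -0.00
```

View pics/s1.png

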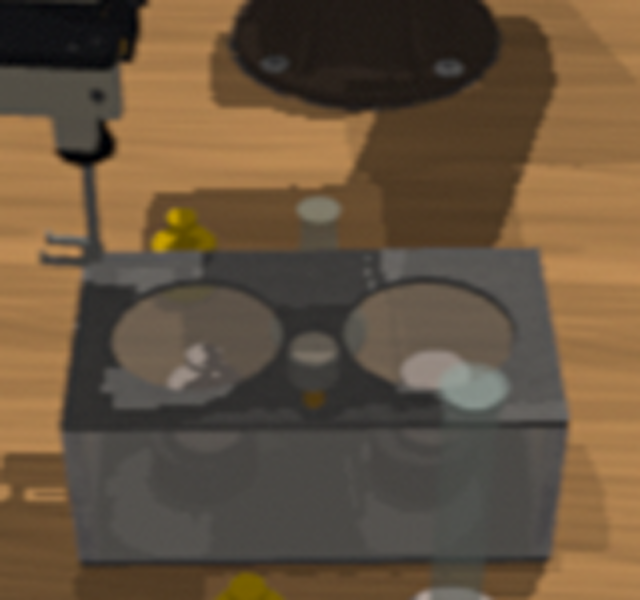

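The scene crop puts the rod foot at about (97,255) and the tine tips at about (45,240/260). So the tines seem to point towards -y, where I expected +y. I'll check this in the point clouds.

```bash
python3 - <<'E'
from h import *
for n in("scene1","top1","scene0"):
    f=np.load(f"pics/{n}.npz");P=cloud(f['d'],f['K'],f['T'])
    if n=="scene0":
        for z in((.017,.035),(.035,.08)):
            Q=sel(P,(.43,.53),(-.36,-.28),z);print(n,z,len(Q)); print((Q[::4]*1000).round(0).tolist())
        continue
    for z in((.155,.185),(.185,.235),(.235,.25)):
        Q=sel(P,(.45,.65),(-.25,-.03),z)
        if len(Q): print(n,z,len(Q),(Q.mean(0)*1000).round(1),(Q.min(0)*1000).round(1),(Q.max(0)*1000).round(1))
f=np.load("pics/scene1.npz");g=np.load("pics/scene0.npz")
a=f['p'][150:185,205:245];
cv2.imwrite("pics/z1.png",np.hstack([cv2.resize(a,(400,350),interpolation=2),cv2.resize(g['p'][165:235,150:200],(250,350),interpolation=2)])[:,:,::-1])
E
```

```text
scene1 (0.155, 0.185) 84 [ 549.  -153.   174.5] [ 535.2 -172.3  168.9] [ 560.6 -137.1  184.2]
scene1 (0.185, 0.235) 63 [ 549.9 -140.1  209.9] [ 545.5 -144.3  185. ] [ 553.8 -136.4  233.9]
scene1 (0.235, 0.25) 40 [ 557.  -136.6  247.7] [ 537.  -156.3  243.2] [ 565.6 -123.4  249.9]
scene0 (0.017, 0.035) 3
[[515.0, -308.0, 25.0]]
scene0 (0.035, 0.08) 0
[]
```

View pics/z1.png

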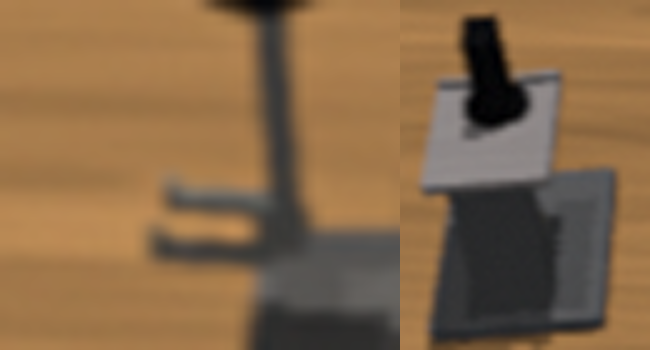

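The clouds confirm it: the tines run along tool +x, now towards -y. So the fork hung pointing towards the column, and I'll hang it back the same way. I'll turn to tool yaw +45, which puts the rod on the side of the port with the most room.

```bash

for i in 1 2 3 4 5 6; do
python3 -m inch '[{"x":0,"y":0,"z":0,"yaw":-1},{"x":0,"y":0,"z":0,"yaw":-1},{"x":0,"y":0,"z":0,"yaw":-1},{"x":0,"y":0,"z":0,"yaw":-1},{"x":0,"y":0,"z":0,"yaw":-1}]' | sed -n 2,3p
done
python3 -m inch '[{"x":0,"y":0,"z":0,"yaw":-1},{"x":0,"y":0,"z":0,"yaw":-1}]'
python3 -c "
from h import *
delta(.52,-.113,.26,45)"
```

```text
tcp_pos: [0.5422, -0.1455, 0.2704]
eef_rot: [179.0, -0.6, -69.3]
tcp_pos: [0.5382, -0.1512, 0.2712]
eef_rot: [178.8, -0.2, -48.4]
tcp_pos: [0.534, -0.1569, 0.272]
eef_rot: [178.8, 0.3, -27.5]
tcp_pos: [0.5297, -0.1626, 0.2729]
eef_rot: [178.9, 0.8, -6.6]
tcp_pos: [0.5254, -0.1682, 0.2738]
eef_rot: [179.3, 1.1, 14.3]
tcp_pos: [0.521, -0.1737, 0.2746]
eef_rot: [179.7, 1.3, 35.2]
time_s: 12.0
tcp_pos: [0.5192, -0.176, 0.275]
eef_rot: [180.0, 1.4, 43.5]
contact_force: [-0.4, 0.2, -0.7]
gripper_width: 0.0179
t 12.0 pos [ 0.5192 -0.176   0.275 ] rot [179.95   1.38  43.51] F [-0.4  0.2 -0.7] w 0.0179 j [  2.   8. -12.   1. -71. 131.]
 units x 1.76 y -1.81 z 0.60 yaw -0.37
```

```bash

python3 -m inch '[{"x":0.6,"y":-0.6,"z":0.1,"yaw":-0.3},{"x":0.6,"y":-0.6,"z":0.1,"yaw":0},{"x":0.5,"y":-0.5,"z":0.1,"yaw":0},{"x":0,"y":0,"z":0.1,"yaw":0}]'
python3 - <<'E'
from h import *
from plant import r
delta(.52,-.113,.26,45)
for n in("scene","top","wrist"):
    p,d=r.capture(n);c=r.camera_info(n);P=cloud(d,c["mtx"],c["pose"])
    np.savez("pics/"+n+"2.npz",p=p,d=d,K=c["mtx"],T=c["pose"]);cv2.imwrite(f"pics/{n}2.png",p[:,:,::-1])
    t=r.get_state()["tcp_pos"][2]
    for z in((t-.102,t-.09),(t-.09,t-.06),(t-.06,t-.032),(t-.03,t-.02)):
        Q=sel(P,(.47,.60),(-.17,-.03),z)
        if len(Q)>4: print(n,np.round(z,3),len(Q),(Q.mean(0)*1000).round(1),[np.round(k,1).tolist() for k in rect(Q)])
E
```

```text
time_s: 12.33
tcp_pos: [0.5168, -0.1197, 0.2646]
eef_rot: [179.9, 1.4, 44.8]
contact_force: [0.3, -0.1, -1.2]
gripper_width: 0.0178
t 12.33 pos [ 0.5168 -0.1197  0.2646] rot [179.95   1.37  44.78] F [ 0.3 -0.1 -1.2] w 0.0178 j [  9.   6. -15.   1. -70. 126.]
 units x 0.28 y -0.10 z 0.19 yaw -0.05
scene [0.162 0.174] 75 [ 526.5 -113.   169.2] [[525.7, -112.8], [35.3, 25.0], 44.6]
scene [0.174 0.204] 37 [ 518.5 -121.3  190.4] [[518.7, -121.2], [5.2, 7.9], 10.0]
scene [0.204 0.232] 30 [ 518.9 -120.9  218.9] [[518.4, -121.0], [5.0, 6.9], 23.8]
scene [0.234 0.244] 24 [ 527.9 -116.9  242. ] [[525.7, -118.4], [16.7, 31.1], 26.1]
wrist [0.163 0.175] 848 [ 523.3 -113.1  167.8] [[523.5, -112.9], [35.2, 23.9], 44.5]
wrist [0.175 0.205] 150 [ 516.8 -119.7  189.3] [[516.3, -120.3], [4.0, 7.9], 44.0]
wrist [0.235 0.245] 730 [ 524.  -112.8  242.9] [[523.0, -113.9], [12.7, 31.2], 44.1]
```

View pics/wrist2.png

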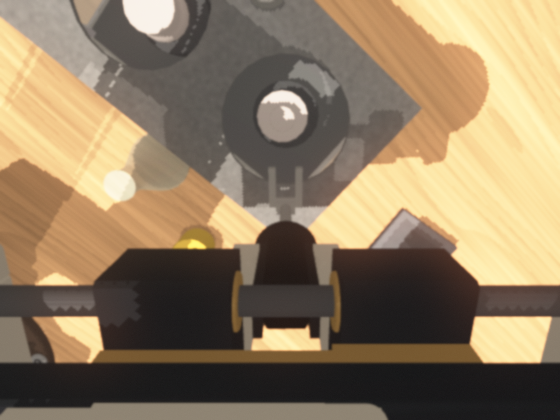

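The wrist view shows the fork at (286,185), with its tines pointing up at the vessel's knob at about (284,115) inside the right port, so it is well lined up laterally. I'll get the relative numbers from the same cloud.

```bash
python3 - <<'E'
from h import *
f=np.load("pics/wrist2.npz");P=cloud(f['d'],f['K'],f['T'])
for n,z in(("knob",(.095,.107)),("lid",(.070,.084))):
    Q=sel(P,(.51,.6),(-.13,-.03),z);r=rect(Q);print(n,len(Q),(Q.mean(0)*1000).round(1),[np.round(k,1).tolist() for k in r])
    h=[];
    if n=="knob":
        zt=np.median(Q[:,2]);Q=Q[abs(Q[:,2]-zt)<.002];print(cv2.minEnclosingCircle((Q[:,:2]*1000).astype(np.float32)),zt)
    else: print(cv2.minEnclosingCircle((Q[:,:2]*1000).astype(np.float32)))
# port: roof points within ring, fit circle to inner edge by angle
Q=sel(P,(.47,.65),(-.17,.02),(.117,.126))[:,:2]*1000
c=np.array([554.8,-82.9])
from scipy.optimize import least_squares
for it in range(4):
    v=Q-c;a=np.degrees(np.arctan2(v[:,1],v[:,0]));rr=np.hypot(*v.T)
    E=[]
    for k in range(-180,180,10):
        m=(a>=k)&(a<k+10)&(rr>46)&(rr<60)
        if m.sum()>3: i=np.argmin(np.where(m,rr,1e9));E.append(Q[i])
    E=np.array(E);s=least_squares(lambda p:np.hypot(*(E-p).T)-52.5,c,loss='soft_l1');c=s.x
print("port",c.round(1),len(E),np.abs(s.fun).mean().round(2))
E
```

```text
knob 504 [553.6 -78.9 100.9] [[553.6, -79.0], [21.0, 21.1], 89.9]
((553.3990478515625, -79.17434692382812), 10.82807445526123) 0.10096667887619196
lid 1530 [554.3 -78.4  77. ] [[553.3, -78.8], [46.0, 45.6], 45.2]
((553.5108642578125, -79.02262115478516), 23.365114212036133)
port [554.7 -82.2] 36 1.06
```

```bash

python3 -m inch '[{"x":0.4,"y":-0.08,"z":0.3,"yaw":0},{"x":0.1,"y":-0.02,"z":0.5,"yaw":0},{"x":0,"y":0,"z":0.5,"yaw":0},{"x":0,"y":0,"z":0,"yaw":0}]'
python3 -c "
from h import *
delta(.524,-.1085,.23,45)"
```

```text
time_s: 12.82
tcp_pos: [0.5245, -0.1135, 0.2314]
eef_rot: [179.8, 1.3, 44.5]
contact_force: [-0.4, -0.0, -1.5]
gripper_width: 0.0176
t 12.82 pos [ 0.5245 -0.1135  0.2314] rot [179.82   1.3   44.54] F [-0.4 -0.  -1.5] w 0.0176 j [  9.   8. -17.   1. -66. 125.]
 units x 0.13 y -0.16 z 0.05 yaw -0.12
```

```bash

python3 -m inch '[{"x":0.14,"y":-0.16,"z":0,"yaw":-0.1},{"x":0,"y":0,"z":0.1,"yaw":0}]'
python3 - <<'E'
from h import *
from plant import r
delta(.524,-.1085,.20,45)
p,d=r.capture("wrist");c=r.camera_info("wrist");P=cloud(d,c["mtx"],c["pose"])
T=r.get_state()["tcp_pos"]
Q=sel(P,(.47,.60),(-.17,-.03),(T[2]-.102,T[2]-.09));R=rect(Q);print("fork",R)
Q=sel(P,(.51,.6),(-.13,-.03),(.0975,.104));print("knob",len(Q),cv2.minEnclosingCircle((Q[:,:2]*1000).astype(np.float32)))
cv2.imwrite("pics/w3.png",p[:,:,::-1][40:260,140:430].repeat(2,0).repeat(2,1))
E
```

```text
time_s: 12.98
tcp_pos: [0.5245, -0.1089, 0.2288]
eef_rot: [179.8, 1.4, 44.9]
contact_force: [0.5, 0.7, -0.5]
gripper_width: 0.0179
t 12.98 pos [ 0.5245 -0.1089  0.2288] rot [179.83   1.35  44.9 ] F [ 0.5  0.7 -0.5] w 0.0179 j [ 10.   8. -18.   1. -65. 125.]
 units x -0.00 y -0.02 z 1.15 yaw -0.03
fork ((530.7661743164062, -100.9766845703125), (35.8843879699707, 24.027111053466797), 44.976234436035156)
knob 605 ((552.7754516601562, -78.85427856445312), 10.963037490844727)
```

View pics/w3.png

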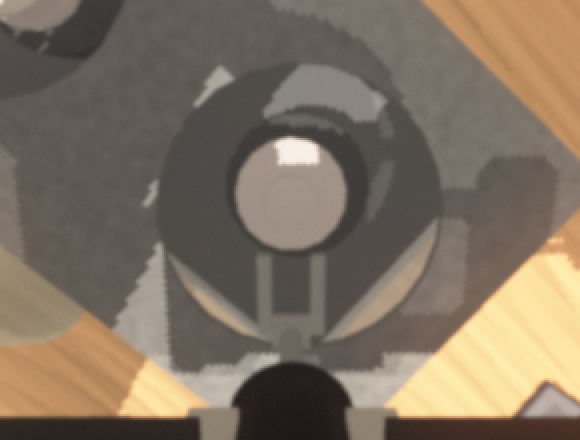

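The fork and knob are lined up, with the fork axis at x≈291 and the knob at (291,193). The along-axis gap is about 2.7 mm and there is about 3.6 mm behind the fork. Descending now.

```bash

python3 -m inch '[{"x":0,"y":0,"z":0.3,"yaw":0},{"x":0,"y":0,"z":0.3,"yaw":0}]'
python3 -c "
from h import *
delta(.5243,-.1087,.184,45)"
```

```text
time_s: 13.2
tcp_pos: [0.5254, -0.1093, 0.2146]
eef_rot: [179.7, 1.2, 44.9]
contact_force: [-0.0, 0.2, -1.3]
gripper_width: 0.0177
t 13.2 pos [ 0.5254 -0.1093  0.2146] rot [179.7    1.21  44.91] F [-0.   0.2 -1.3] w 0.0177 j [ 10.   9. -19.   1. -63. 125.]
 units x -0.01 y -0.05 z 1.22 yaw -0.02
```

```bash

python3 -m inch '[{"x":0,"y":-0.05,"z":0.3,"yaw":0},{"x":0,"y":-0.01,"z":0.3,"yaw":0}]'
python3 -c "
from h import *
delta(.5243,-.1087,.184,45)"
python3 -m inch '[{"x":0,"y":-0.03,"z":0.3,"yaw":0},{"x":0,"y":-0.02,"z":0.3,"yaw":0}]'
python3 -c "
from h import *
delta(.5243,-.1087,.184,45)"
```

```text
time_s: 13.37
tcp_pos: [0.5243, -0.1086, 0.1984]
eef_rot: [179.7, 1.2, 44.9]
contact_force: [-0.1, -0.0, -1.3]
gripper_width: 0.0175
t 13.37 pos [ 0.5243 -0.1086  0.1984] rot [179.66   1.17  44.9 ] F [-0.1 -0.  -1.3] w 0.0175 j [ 10.   9. -20.   1. -61. 124.]
 units x -0.00 y 0.00 z 0.58 yaw -0.03
time_s: 13.53
tcp_pos: [0.5229, -0.1079, 0.1816]
eef_rot: [179.7, 1.2, 44.9]
contact_force: [-0.7, 0.4, -2.0]
gripper_width: 0.0183
t 13.53 pos [ 0.5229 -0.1079  0.1816] rot [179.68   1.18  44.89] F [-0.7  0.4 -2. ] w 0.0183 j [ 10.  10. -22.   1. -59. 124.]
 units x 0.02 y 0.06 z -0.10 yaw -0.03
```

```bash

python3 -m inch '[{"x":0,"y":0.04,"z":-0.06,"yaw":0}]'
cat > look.py <<'E'
from h import *
from plant import r
import sys
s=r.get_state();T=s["tcp_pos"];c=r.camera_info("wrist");p,d=r.capture("wrist");P=cloud(d,c["mtx"],c["pose"])
print("t",s["time_s"],T.round(4),s["eef_rot"].round(2),s["contact_force"].round(1))
a=np.radians(s["eef_rot"][2]);u=np.array([np.cos(a),np.sin(a)]);v=np.array([np.sin(a),-np.cos(a)])
L=(P[...,:2]-T[:2]); X=L@u*1000;Y=L@v*1000;Z=(P[...,2]-T[2])*1000
for zz in range(-112,-76,3):
    m=(abs(Y)<14)&(X>-12)&(X<70)&(Z>=zz)&(Z<zz+3)
    if m.sum()>5: print("z %.0f abs %.0f n %d X %.1f..%.1f Y %.1f..%.1f"%(zz,zz+T[2]*1000,m.sum(),X[m].min(),X[m].max(),Y[m].min(),Y[m].max()))
cv2.imwrite("pics/"+sys.argv[1],p[:,:,::-1][60:250,180:400].repeat(3,0).repeat(3,1))
E
python3 look.py w4.png
```

```text
time_s: 13.62
tcp_pos: [0.5222, -0.1085, 0.1808]
eef_rot: [179.8, 1.3, 44.9]
contact_force: [-0.3, -0.5, -1.7]
gripper_width: 0.0179
t 13.6167 [ 0.5222 -0.1085  0.1808] [179.82   1.32  44.88] [-0.3 -0.5 -1.7]
z -112 abs 69 n 10 X 61.3..66.2 Y -13.0..8.9
z -109 abs 72 n 12 X 45.7..65.7 Y -10.8..12.5
z -106 abs 75 n 1307 X 19.6..65.8 Y -14.0..14.0
z -103 abs 78 n 127 X 5.2..65.3 Y -13.8..13.8
z -100 abs 81 n 411 X -7.0..28.2 Y -13.2..10.6
z -97 abs 84 n 389 X -6.8..28.2 Y -13.1..10.9
z -94 abs 87 n 28 X -0.8..28.2 Y -12.8..10.1
z -91 abs 90 n 15 X -0.8..1.7 Y -4.6..2.5
z -88 abs 93 n 21 X -0.4..53.2 Y -5.5..8.1
z -85 abs 96 n 28 X -0.8..53.5 Y -7.4..10.1
z -82 abs 99 n 842 X -0.5..53.7 Y -10.0..11.2
z -79 abs 102 n 62 X -2.3..51.4 Y -7.4..10.5
```

View pics/w4.png

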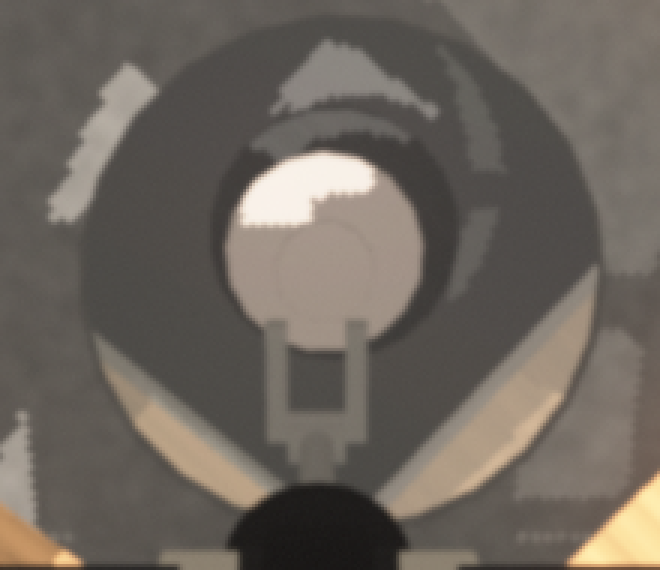

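The fork is 1.7 mm left of the knob's axis, at picture x 316 against 323, and its underside is only about 3 mm above the lid. I'll correct both and then go forward 28 mm.

```bash

python3 -m inch '[{"x":0,"y":0.07,"z":-0.16,"yaw":0},{"x":0,"y":0,"z":0,"yaw":0}]'
python3 look.py w5.png | awk 'NR==1||/abs (7|8|9)/'
```

```text
time_s: 13.83
tcp_pos: [0.5248, -0.1101, 0.1867]
eef_rot: [179.7, 1.3, 44.9]
contact_force: [-0.7, -0.2, -0.4]
gripper_width: 0.0176
t 13.8333 [ 0.5248 -0.1101  0.1867] [179.73   1.29  44.92] [-0.7 -0.2 -0.4]
z -112 abs 75 n 1227 X 19.0..65.5 Y -14.0..14.0
z -109 abs 78 n 137 X 19.5..64.2 Y -14.0..13.8
z -103 abs 84 n 20 X 5.1..28.2 Y -12.9..10.6
z -100 abs 87 n 431 X -7.0..28.1 Y -13.0..10.8
z -97 abs 90 n 348 X -6.9..28.3 Y -12.9..11.1
z -94 abs 93 n 46 X -0.9..52.4 Y -12.9..10.9
z -91 abs 96 n 33 X -0.9..52.7 Y -10.8..7.2
z -88 abs 99 n 783 X -0.6..52.9 Y -12.8..8.4
```

```bash

python3 -m inch '[{"x":0.05,"y":-0.04,"z":0.08,"yaw":0},{"x":0.2,"y":0,"z":0.0,"yaw":0}]'
python3 look.py w6.png | awk 'NR==1||/abs (7|8|9)/'
```

```text
time_s: 14.05
tcp_pos: [0.5285, -0.1051, 0.185]
eef_rot: [179.7, 1.2, 44.9]
contact_force: [-0.6, 0.2, -1.1]
gripper_width: 0.0179
t 14.05 [ 0.5285 -0.1051  0.185 ] [179.69   1.21  44.86] [-0.6  0.2 -1.1]
z -112 abs 73 n 184 X 13.4..59.3 Y -13.9..14.0
z -109 abs 76 n 1070 X 13.5..59.0 Y -14.0..14.0
z -103 abs 82 n 7 X 5.2..28.2 Y -12.9..10.7
z -100 abs 85 n 407 X -7.0..28.2 Y -12.9..10.8
z -97 abs 88 n 357 X -6.7..28.3 Y -12.8..11.1
z -94 abs 91 n 35 X -0.6..28.3 Y -12.6..11.0
z -91 abs 94 n 21 X -0.7..46.3 Y -9.5..4.5
z -88 abs 97 n 128 X -0.3..46.7 Y -12.1..9.1
```

```bash

python3 -m inch '[{"x":0.2,"y":-0.01,"z":0.04,"yaw":0},{"x":0.2,"y":0,"z":0.02,"yaw":0}]'
python3 -c "
from h import *
delta(.5285+.0217*.7085,-.1051+.0217*.7057,.184,45)"
```

```text
time_s: 14.27
tcp_pos: [0.5371, -0.0968, 0.1838]
eef_rot: [179.6, 1.2, 44.9]
contact_force: [-0.1, -0.4, -1.0]
gripper_width: 0.0178
t 14.27 pos [ 0.5371 -0.0968  0.1838] rot [179.63   1.15  44.88] F [-0.1 -0.4 -1. ] w 0.0178 j [ 11.  11. -20.   1. -59. 123.]
 units x 0.39 y -0.01 z -0.01 yaw -0.03
```

```bash

python3 -m inch '[{"x":0.2,"y":-0.01,"z":0.01,"yaw":0},{"x":0.17,"y":0,"z":0.01,"yaw":0}]'
python3 -c "
from h import *
delta(.5285+.0217*.7085,-.1051+.0217*.7057,.184,45)"
python3 look.py w7.png | awk 'NR==1||/abs (7|8|9|10)/'
```

```text
time_s: 14.43
tcp_pos: [0.5445, -0.0891, 0.183]
eef_rot: [179.6, 1.1, 44.9]
contact_force: [-0.0, -0.3, -1.0]
gripper_width: 0.0176
t 14.43 pos [ 0.5445 -0.0891  0.183 ] rot [179.62   1.14  44.89] F [-0.  -0.3 -1. ] w 0.0176 j [ 12.  12. -20.   1. -59. 123.]
 units x -0.04 y 0.00 z -0.04 yaw -0.03
t 14.4333 [ 0.5445 -0.0891  0.183 ] [179.62   1.14  44.89] [-0.  -0.3 -1. ]
z -112 abs 71 n 27 X 22.7..36.7 Y -13.0..13.3
z -109 abs 74 n 589 X -8.4..36.6 Y -14.0..14.0
z -106 abs 77 n 288 X -7.4..36.1 Y -14.0..13.9
z -103 abs 80 n 14 X 27.7..28.5 Y -12.7..10.8
z -100 abs 83 n 191 X -6.8..28.6 Y -12.8..11.0
z -97 abs 86 n 194 X -6.7..28.5 Y -12.7..11.2
z -94 abs 89 n 32 X -0.2..28.5 Y -12.5..11.1
z -88 abs 95 n 26 X -0.4..24.1 Y -10.9..8.9
z -85 abs 98 n 546 X -0.3..24.2 Y -11.6..9.4
z -82 abs 101 n 259 X 0.0..24.3 Y -10.9..8.7
z -79 abs 104 n 15 X -0.2..2.1 Y -4.1..2.6
```

```bash

python3 -m inch '[{"x":-0.02,"y":0,"z":-0.15,"yaw":0},{"x":-0.02,"y":0,"z":-0.15,"yaw":0},{"x":0,"y":0,"z":-0.15,"yaw":0},{"x":0,"y":0,"z":-0.15,"yaw":0}]'
python3 look.py w8.png | awk 'NR==1||/abs (7|8|9|10)/'
```

```text
time_s: 14.82
tcp_pos: [0.544, -0.0886, 0.1978]
eef_rot: [179.7, 1.3, 45.0]
contact_force: [-0.3, -0.8, -2.5]
gripper_width: 0.0178
t 14.8167 [ 0.544  -0.0886  0.1978] [179.72   1.27  44.96] [-0.3 -0.8 -2.5]
z -103 abs 95 n 19 X 25.2..28.2 Y -12.9..10.6
z -100 abs 98 n 244 X -6.9..28.2 Y -12.9..10.8
z -97 abs 101 n 250 X -6.8..28.3 Y -12.9..11.0
z -94 abs 104 n 481 X -0.7..28.4 Y -12.6..11.0
z -91 abs 107 n 297 X -0.6..24.1 Y -10.6..9.6
```

View pics/w8.png

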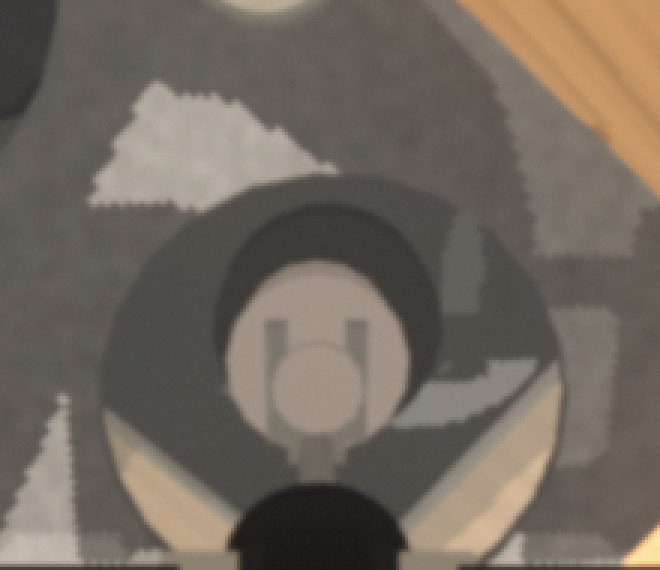

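The vessel hangs on the fork, with its knob at (318,388) seated between the tines and the whole thing raised about 6 mm. Now I'll lift it straight out.

```bash

python3 -m inch '[{"x":0,"y":0,"z":-0.2,"yaw":0},{"x":0,"y":0,"z":-0.25,"yaw":0},{"x":-0.01,"y":0,"z":-0.3,"yaw":0},{"x":-0.01,"y":0,"z":-0.3,"yaw":0},{"x":-0.01,"y":0,"z":-0.3,"yaw":0}]'
python3 -c "
from h import *
delta(.544,-.0886,.305,45)"
```

```text
time_s: 15.28
tcp_pos: [0.5431, -0.089, 0.235]
eef_rot: [179.7, 1.3, 44.9]
contact_force: [0.6, -0.4, -1.7]
gripper_width: 0.0176
t 15.28 pos [ 0.5431 -0.089   0.235 ] rot [179.74   1.28  44.91] F [ 0.6 -0.4 -1.7] w 0.0176 j [ 12.   9. -15.   1. -66. 123.]
 units x 0.04 y 0.01 z -2.80 yaw -0.02
```

```bash

python3 -m inch '[{"x":0,"y":0,"z":-0.3,"yaw":0},{"x":0,"y":0,"z":-0.3,"yaw":0},{"x":0,"y":0,"z":-0.3,"yaw":0},{"x":0,"y":0,"z":-0.3,"yaw":0},{"x":0,"y":0,"z":-0.3,"yaw":0}]'
python3 -m inch '[{"x":0,"y":0,"z":-0.3,"yaw":0},{"x":0,"y":0,"z":-0.3,"yaw":0},{"x":0,"y":0,"z":-0.3,"yaw":0},{"x":0,"y":0,"z":-0.3,"yaw":0},{"x":0,"y":0,"z":-0.15,"yaw":0}]'
python3 look.py w9.png | awk 'NR==1||/abs/'
python3 -c "
from h import *
delta(.509,.289,.305,45)"
```

```text
time_s: 15.7
tcp_pos: [0.5437, -0.0883, 0.2777]
eef_rot: [179.7, 1.2, 44.9]
contact_force: [0.3, 0.5, -2.4]
gripper_width: 0.0176
time_s: 16.12
tcp_pos: [0.5444, -0.0876, 0.3162]
eef_rot: [179.6, 1.1, 44.9]
contact_force: [-0.2, 0.1, -1.9]
gripper_width: 0.0176
t 16.1167 [ 0.5444 -0.0876  0.3162] [179.62   1.14  44.92] [-0.2  0.1 -1.9]
z -103 abs 213 n 15 X 23.4..28.5 Y -12.1..10.7
z -100 abs 216 n 215 X -7.2..28.4 Y -12.8..11.0
z -97 abs 219 n 272 X -6.6..28.5 Y -12.7..11.2
z -94 abs 222 n 481 X -0.1..28.5 Y -12.5..11.1
z -91 abs 225 n 298 X -0.6..23.6 Y -10.5..9.7
z -88 abs 228 n 13 X -0.3..2.2 Y -4.2..2.8
z -85 abs 231 n 17 X -0.1..2.4 Y -4.2..2.7
z -82 abs 234 n 18 X -0.0..2.2 Y -4.2..2.7
z -79 abs 237 n 13 X 0.1..2.0 Y -4.1..2.6
t 16.17 pos [ 0.5446 -0.0876  0.3168] rot [179.59   1.1   44.92] F [ 0.9 -0.1 -0.6] w 0.0178 j [ 12.   7.  -8.   1. -76. 123.]
 units x 9.63 y -11.67 z 0.47 yaw -0.02
```

```bash

python3 -m inch '[{"x":0.1,"y":-0.12,"z":0,"yaw":0},{"x":0.18,"y":-0.22,"z":0,"yaw":0},{"x":0.25,"y":-0.3,"z":0,"yaw":0},{"x":0.3,"y":-0.36,"z":0,"yaw":0},{"x":0.32,"y":-0.39,"z":0,"yaw":0}]'
for i in 1 2 3 ; do
python3 -m inch '[{"x":0.33,"y":-0.4,"z":0,"yaw":0},{"x":0.33,"y":-0.4,"z":0,"yaw":0},{"x":0.33,"y":-0.4,"z":0,"yaw":0},{"x":0.33,"y":-0.4,"z":0,"yaw":0},{"x":0.33,"y":-0.4,"z":0,"yaw":0}]' | sed -n 2,4p
done
python3 look.py w10.png | awk 'NR==1||/z -(10|9)/'
python3 -c "
from h import *
delta(.5115,.292,.305,45)"
```

```text
time_s: 16.58
tcp_pos: [0.5395, -0.0406, 0.3146]
eef_rot: [179.7, 1.2, 44.7]
contact_force: [-0.2, -1.5, -1.9]
gripper_width: 0.018
tcp_pos: [0.531, 0.0322, 0.3112]
eef_rot: [179.8, 1.3, 44.8]
contact_force: [-0.2, -0.2, -1.8]
tcp_pos: [0.5215, 0.1055, 0.308]
eef_rot: [179.9, 1.5, 45.1]
contact_force: [0.6, -0.4, -2.7]
tcp_pos: [0.5112, 0.1785, 0.305]
eef_rot: [180.0, 1.6, 45.3]
contact_force: [0.7, -0.0, -2.6]
t 17.8333 [0.5112 0.1785 0.305 ] [179.99   1.63  45.26] [ 0.7 -0.  -2.6]
z -103 abs 202 n 15 X 26.0..27.7 Y -12.6..10.1
z -100 abs 205 n 262 X -7.7..27.6 Y -13.4..10.4
z -97 abs 208 n 251 X -7.4..27.6 Y -13.3..10.6
z -94 abs 211 n 500 X -1.5..27.7 Y -12.4..10.5
z -91 abs 214 n 258 X -0.5..23.4 Y -11.1..8.5
t 17.88 pos [0.5112 0.1804 0.3047] rot [-179.98    1.6    45.3 ] F [ 0.7  2.1 -1.2] w 0.0177 j [ 40.   7.  -9.   0. -76.  95.]
 units x 3.18 y -3.13 z -0.01 yaw 0.08
```

```bash

python3 -m inch '[{"x":0.38,"y":-0.38,"z":0,"yaw":0},{"x":0.38,"y":-0.38,"z":0,"yaw":0},{"x":0.38,"y":-0.38,"z":0,"yaw":0},{"x":0.38,"y":-0.38,"z":0,"yaw":0},{"x":0.38,"y":-0.38,"z":0,"yaw":0}]'
python3 -m inch '[{"x":0.35,"y":-0.35,"z":0,"yaw":0},{"x":0.3,"y":-0.3,"z":0,"yaw":0},{"x":0.2,"y":-0.2,"z":0,"yaw":0},{"x":0.1,"y":-0.1,"z":0,"yaw":0}]'
python3 -c "
from h import *
delta(.5115,.292,.225,45)"
```

```text
time_s: 18.3
tcp_pos: [0.5092, 0.2538, 0.3029]
eef_rot: [-180.0, 1.7, 45.4]
contact_force: [0.7, 0.2, -2.6]
gripper_width: 0.0173
time_s: 18.63
tcp_pos: [0.5088, 0.2937, 0.3013]
eef_rot: [-180.0, 1.7, 45.5]
contact_force: [0.4, 0.4, -3.1]
gripper_width: 0.0177
t 18.63 pos [0.5088 0.2937 0.3013] rot [-179.98    1.71   45.46] F [ 0.4  0.4 -3.1] w 0.0177 j [ 49.  11.  -4.  -0. -77.  87.]
 units x 0.03 y 0.12 z 3.05 yaw 0.12
```

```bash

python3 -m inch '[{"x":0.02,"y":0.1,"z":0.2,"yaw":0},{"x":0.02,"y":0.02,"z":0.35,"yaw":0},{"x":0.02,"y":0,"z":0.4,"yaw":0},{"x":0.02,"y":0,"z":0.4,"yaw":0},{"x":0.02,"y":0,"z":0.4,"yaw":0}]'
python3 -m inch '[{"x":0.02,"y":0,"z":0.35,"yaw":0},{"x":0.0,"y":0,"z":0.25,"yaw":0},{"x":0,"y":0,"z":0.1,"yaw":0},{"x":0,"y":0,"z":0,"yaw":0}]'
python3 - <<'E'
from h import *
from plant import r
delta(.5115,.292,.212,45)
p,d=r.capture("wrist");c=r.camera_info("wrist");P=cloud(d,c["mtx"],c["pose"])
z=r.get_state()["tcp_pos"][2]
Q=sel(P,(.48,.56),(.26,.345),(z-.0935,z-.088));print("knob",len(Q),cv2.minEnclosingCircle((Q[:,:2]*1000).astype(np.float32)),np.median(Q[:,2]))
Q=sel(P,(.44,.6),(.22,.38),(.056,.066));print("pan",len(Q),cv2.minEnclosingCircle((Q[:,:2]*1000).astype(np.float32)),np.median(Q[:,2]))
p,d=r.capture("scene");c=r.camera_info("scene");P=cloud(d,c["mtx"],c["pose"])
Q=sel(P,(.47,.57),(.25,.355),(.067,.112));print("body scn",len(Q),(Q.mean(0)*1000).round(1),(Q.min(0)*1000).round(1),(Q.max(0)*1000).round(1))
cv2.imwrite("pics/s3.png",cv2.resize(p[:,:,::-1][110:250,370:480],(550,600)[::1],interpolation=2)) if 0 else cv2.imwrite("pics/s3.png",cv2.resize(p[:,:,::-1][120:250,360:490],(600,600),interpolation=2))
E
```

```text
time_s: 19.05
tcp_pos: [0.5127, 0.2923, 0.255]
eef_rot: [-180.0, 1.6, 45.4]
contact_force: [0.0, 0.0, -2.0]
gripper_width: 0.0181
time_s: 19.38
tcp_pos: [0.5113, 0.2898, 0.2313]
eef_rot: [-180.0, 1.9, 45.3]
contact_force: [0.3, -0.1, -1.6]
gripper_width: 0.0182
t 19.38 pos [0.5113 0.2898 0.2313] rot [-179.96    1.93   45.33] F [ 0.3 -0.1 -1.6] w 0.0182 j [ 48.  14. -10.  -0. -68.  87.]
 units x 0.07 y -0.06 z 0.77 yaw 0.08
knob 737 ((519.5800170898438, 301.018310546875), 15.955455780029297) 0.140258136722202
pan 4729 ((519.966796875, 302.19305419921875), 45.9725456237793) 0.05903919164821969
body scn 174 [535.3 291.6  95.6] [513.6 274.7  78.4] [543.4 316.6 111.8]
```

View pics/s3.png

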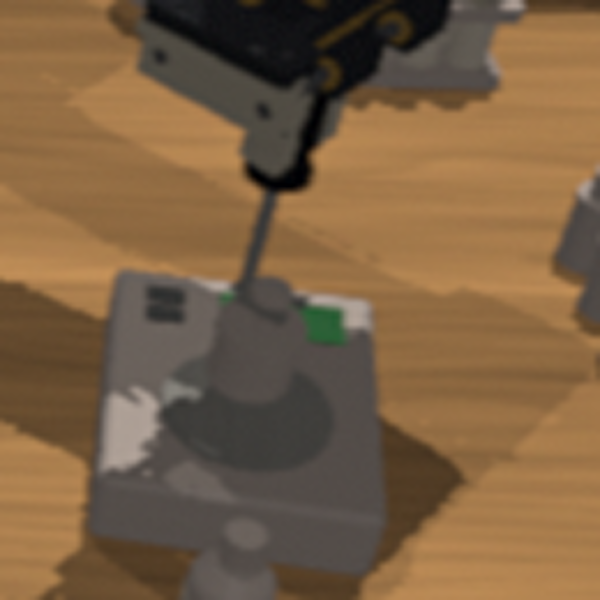

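The vessel hangs upright over the pan, slightly tilted with the fork and about 18 mm up. I'll shift it slightly towards +y and lower it gently.

```bash

python3 -m inch '[{"x":0.1,"y":-0.04,"z":0.15,"yaw":0},{"x":0.08,"y":-0.03,"z":0.15,"yaw":0},{"x":0.02,"y":0,"z":0.1,"yaw":0}]'
python3 -c "
from h import *
delta(.5125,.2935,.212,45)"
```

```text
time_s: 19.73
tcp_pos: [0.5148, 0.2959, 0.2236]
eef_rot: [-180.0, 1.6, 45.3]
contact_force: [0.2, 0.6, -2.5]
gripper_width: 0.0177
t 19.73 pos [0.5148 0.2959 0.2236] rot [-179.99    1.62   45.35] F [ 0.2  0.6 -2.5] w 0.0177 j [ 49.  14. -10.  -0. -67.  87.]
 units x -0.13 y 0.00 z 0.47 yaw 0.09
```

```bash

python3 -m inch '[{"x":-0.06,"y":0,"z":0.12,"yaw":0},{"x":-0.02,"y":0,"z":0.1,"yaw":0}]'
python3 -m inch '[{"x":0,"y":0,"z":0.07,"yaw":0}]'
python3 -c "
from h import *
delta(.5125,.2935,.212,45)"
```

```text
time_s: 19.9
tcp_pos: [0.5135, 0.2948, 0.2178]
eef_rot: [-180.0, 1.6, 45.4]
contact_force: [-0.8, 0.0, -1.5]
gripper_width: 0.0176
time_s: 19.98
tcp_pos: [0.5133, 0.2947, 0.2157]
eef_rot: [-180.0, 1.6, 45.4]
contact_force: [-0.4, -0.2, -2.2]
gripper_width: 0.018
t 19.98 pos [0.5133 0.2947 0.2157] rot [-179.99    1.6    45.37] F [-0.4 -0.2 -2.2] w 0.018 j [ 49.  15. -11.  -0. -66.  87.]
 units x -0.06 y 0.01 z 0.15 yaw 0.09
```

```bash

for i in 1 2 3; do python3 -m inch '[{"x":-0.02,"y":0,"z":0.06,"yaw":0},{"x":0,"y":0,"z":0.04,"yaw":0}]' | sed -n 2,4p; done
python3 look.py w11.png | awk 'NR==1||/z -(10|9|8)/'
```

```text
tcp_pos: [0.5127, 0.2941, 0.2127]
eef_rot: [-180.0, 1.6, 45.4]
contact_force: [-1.0, -0.1, -2.6]
tcp_pos: [0.5123, 0.2936, 0.2102]
eef_rot: [-180.0, 1.6, 45.4]
contact_force: [0.2, 0.7, -1.0]
tcp_pos: [0.5121, 0.2932, 0.2079]
eef_rot: [180.0, 1.6, 45.4]
contact_force: [0.4, 0.9, -1.3]
t 20.4833 [0.5121 0.2932 0.2079] [179.99   1.57  45.39] [ 0.4  0.9 -1.3]
z -103 abs 105 n 15 X 26.3..27.7 Y -11.9..10.1
z -100 abs 108 n 213 X -7.5..27.7 Y -13.4..10.4
z -97 abs 111 n 223 X -7.3..27.8 Y -13.3..10.6
z -94 abs 114 n 26 X -0.9..27.9 Y -13.0..10.5
z -91 abs 117 n 114 X -1.1..23.1 Y -11.6..9.1
z -88 abs 120 n 671 X -0.9..23.0 Y -11.6..9.1
z -85 abs 123 n 15 X -0.5..9.0 Y -6.7..2.2
z -82 abs 126 n 14 X -1.0..1.3 Y -4.7..2.2
```

The vessel stands on the pan: the force has relaxed and the knob is about 3 mm clear of the fork. I'll lower the fork to mid-gap and back straight out.

```bash

python3 -m inch '[{"x":0,"y":0,"z":0.08,"yaw":0},{"x":0,"y":0,"z":0.06,"yaw":0}]'
python3 look.py w12.png | awk 'NR==1||/z -(10|9|8)/'
```

```text
time_s: 20.7
tcp_pos: [0.5123, 0.2933, 0.2045]
eef_rot: [180.0, 1.5, 45.4]
contact_force: [-0.8, 0.2, -1.1]
gripper_width: 0.0175
t 20.7 [0.5123 0.2933 0.2045] [179.98   1.53  45.38] [-0.8  0.2 -1.1]
z -109 abs 96 n 798 X -9.2..35.6 Y -14.0..13.9
z -103 abs 102 n 8 X 27.0..27.8 Y -8.4..10.2
z -100 abs 105 n 215 X -7.5..27.7 Y -13.4..10.3
z -97 abs 108 n 189 X -7.3..27.8 Y -13.3..10.6
z -94 abs 111 n 26 X -1.1..27.9 Y -13.1..10.5
z -91 abs 114 n 12 X -0.8..22.8 Y -11.6..5.6
z -88 abs 117 n 75 X -1.1..23.1 Y -12.2..9.0
z -85 abs 120 n 728 X -0.8..23.1 Y -12.1..9.0
z -82 abs 123 n 15 X -0.7..16.2 Y -10.0..2.1
```

```bash

python3 -m inch '[{"x":-0.15,"y":0,"z":0.04,"yaw":0},{"x":-0.25,"y":0,"z":0.02,"yaw":0}]'
python3 look.py w13.png | awk 'NR==1||/z -(10|9|8)/'
```

```text
time_s: 20.92
tcp_pos: [0.5054, 0.2863, 0.2026]
eef_rot: [180.0, 1.5, 45.4]
contact_force: [0.2, 0.4, -1.0]
gripper_width: 0.0177
t 20.9167 [0.5054 0.2863 0.2026] [179.97   1.54  45.4 ] [ 0.2  0.4 -1. ]
z -109 abs 94 n 466 X 3.3..45.3 Y -14.0..13.9
z -106 abs 97 n 608 X 3.0..45.4 Y -13.9..14.0
z -103 abs 100 n 8 X 4.5..27.7 Y -2.0..10.2
z -100 abs 103 n 299 X -7.6..27.7 Y -13.3..10.4
z -97 abs 106 n 272 X -7.3..27.8 Y -13.2..10.7
z -94 abs 109 n 25 X -1.3..27.9 Y -13.0..10.6
z -91 abs 112 n 16 X -1.2..1.5 Y -4.8..2.3
z -88 abs 115 n 25 X -1.0..32.4 Y -9.3..8.2
z -85 abs 118 n 365 X -0.6..32.9 Y -11.9..8.9
z -82 abs 121 n 469 X -0.5..32.5 Y -11.8..8.8
```

Vessel stays put (knob X rose by exactly the retreat). Continue back, then up.

```bash

python3 -m inch '[{"x":-0.3,"y":0,"z":0,"yaw":0},{"x":-0.4,"y":0,"z":0,"yaw":0},{"x":-0.5,"y":0,"z":0,"yaw":0},{"x":-0.5,"y":0,"z":0,"yaw":0}]'
python3 -m inch '[{"x":-0.4,"y":0,"z":-0.2,"yaw":0},{"x":-0.2,"y":0,"z":-0.6,"yaw":0},{"x":0,"y":0,"z":-0.8,"yaw":0},{"x":0,"y":0,"z":-0.9,"yaw":0},{"x":0,"y":0,"z":-0.9,"yaw":0}]'
python3 - <<'E'
from h import *
from plant import r
delta(.432,-.334,.27,12.4)
p,d=r.capture("top");c=r.camera_info("top");P=cloud(d,c["mtx"],c["pose"])
Q=sel(P,(.48,.57),(.25,.35),(.118,.126));print("knob",len(Q),cv2.minEnclosingCircle((Q[:,:2]*1000).astype(np.float32)))
Q=sel(P,(.48,.57),(.25,.35),(.095,.102));print("lid",len(Q),cv2.minEnclosingCircle((Q[:,:2]*1000).astype(np.float32)))
E
```

```text
time_s: 21.3
tcp_pos: [0.4727, 0.2532, 0.2035]
eef_rot: [180.0, 1.6, 45.4]
contact_force: [0.5, -0.4, -1.0]
gripper_width: 0.0176
time_s: 21.72
tcp_pos: [0.4562, 0.2367, 0.2894]
eef_rot: [-179.9, 2.1, 45.3]
contact_force: [-0.1, 1.2, -0.9]
gripper_width: 0.0185
t 21.72 pos [0.4562 0.2367 0.2894] rot [-179.93    2.07   45.32] F [-0.1  1.2 -0.9] w 0.0185 j [ 49.   5. -13.  -0. -74.  86.]
 units x -16.91 y 15.36 z 0.77 yaw 8.23
knob 0 ((0.0, 0.0), 0.0)
lid 0 ((0.0, 0.0), 0.0)
```

```bash

python3 -m inch '[{"x":0,"y":0.1,"z":0,"yaw":1},{"x":0,"y":0.4,"z":0,"yaw":1},{"x":0,"y":0.6,"z":0,"yaw":1},{"x":0,"y":0.6,"z":0,"yaw":1},{"x":0,"y":0.6,"z":0,"yaw":1}]' |sed -n 1,3p
python3 -m inch '[{"x":0,"y":0.7,"z":0,"yaw":1},{"x":0,"y":0.7,"z":0,"yaw":1},{"x":0,"y":0.7,"z":0,"yaw":0.7},{"x":-0.2,"y":0.7,"z":0,"yaw":0},{"x":-0.2,"y":0.7,"z":0,"yaw":0}]'|sed -n 1,3p
python3 -c "
from h import *
delta(.432,-.334,.27,12.4)"
```

```text
time_s: 22.18
tcp_pos: [0.4901, 0.1901, 0.3018]
eef_rot: [179.6, 0.9, 24.9]
time_s: 22.6
tcp_pos: [0.5062, 0.0998, 0.3047]
eef_rot: [179.5, 0.6, 13.3]
t 22.6 pos [0.5062 0.0998 0.3047] rot [179.51   0.61  13.28] F [-1.1 -0.3 -1.3] w 0.0175 j [ 33.   4. -13.   0. -75.  70.]
 units x -6.87 y 16.21 z 1.39 yaw 0.22
```

```bash

for i in 1 2 3; do
python3 -m inch '[{"x":-0.4,"y":0.9,"z":0.02,"yaw":0},{"x":-0.4,"y":0.9,"z":0.02,"yaw":0},{"x":-0.4,"y":0.9,"z":0.02,"yaw":0},{"x":-0.4,"y":0.9,"z":0.02,"yaw":0},{"x":-0.4,"y":0.9,"z":0.02,"yaw":0}]' |sed -n 1,3p
done
python3 - <<'E'
from h import *
from plant import r
delta(.432,-.334,.27,12.4)
p,d=r.capture("top");c=r.camera_info("top");P=cloud(d,c["mtx"],c["pose"])
for n,z in(("knob",(.118,.126)),("lid",(.095,.102))):
  Q=sel(P,(.48,.57),(.25,.35),z);print(n,len(Q),cv2.minEnclosingCircle((Q[:,:2]*1000).astype(np.float32)))
E
```

```text
time_s: 23.02
tcp_pos: [0.4796, -0.0271, 0.3055]
eef_rot: [179.5, 0.4, 13.4]
time_s: 23.43
tcp_pos: [0.4513, -0.1545, 0.3069]
eef_rot: [179.5, 0.1, 13.4]
time_s: 23.85
tcp_pos: [0.423, -0.2813, 0.3084]
eef_rot: [179.4, -0.3, 13.4]
t 23.85 pos [ 0.423  -0.2813  0.3084] rot [179.4   -0.27  13.44] F [ 0.2  0.6 -1.9] w 0.0177 j [-11.   2. -14.   0. -74. 114.]
 units x -0.14 y 2.14 z 1.54 yaw 0.26
knob 91 ((520.8232421875, 301.827392578125), 10.957265853881836)
lid 283 ((520.356689453125, 302.35064697265625), 23.655553817749023)
```

The vessel is at (520.5, 302), so it is centred on the pan. Now back to the stand.

```bash

python3 -m inch '[{"x":-0.1,"y":0.7,"z":0.2,"yaw":0.1},{"x":0,"y":0.7,"z":0.6,"yaw":0.1},{"x":0,"y":0.6,"z":0.9,"yaw":0},{"x":0,"y":0.1,"z":0.9,"yaw":0},{"x":0,"y":0,"z":0.9,"yaw":0}]' 
python3 -m inch '[{"x":0,"y":0,"z":0.9,"yaw":0},{"x":0,"y":0,"z":0.8,"yaw":0},{"x":0,"y":0,"z":0.5,"yaw":0}]' 
python3 -c "
from h import *
delta(.4376,-.3338,.1354,12.4)"
```

```text
time_s: 24.32
tcp_pos: [0.4316, -0.3431, 0.2271]
eef_rot: [178.8, -0.9, 12.3]
contact_force: [0.6, -0.6, -1.7]
gripper_width: 0.0176
time_s: 24.57
tcp_pos: [0.4299, -0.344, 0.169]
eef_rot: [178.8, -0.9, 12.2]
contact_force: [-0.2, -0.8, -0.1]
gripper_width: 0.0176
t 24.57 pos [ 0.4299 -0.344   0.169 ] rot [178.83  -0.9   12.21] F [-0.2 -0.8 -0.1] w 0.0176 j [-18.  11. -22.   1. -55. 120.]
 units x 0.39 y -0.33 z 1.35 yaw -0.05
```

```bash

python3 -m inch '[{"x":0,"y":-0.33,"z":0.5,"yaw":0},{"x":0,"y":0,"z":0.5,"yaw":0},{"x":0,"y":0,"z":0.1,"yaw":0}]' 
python3 - <<'E'
from h import *
from plant import r
delta(.4376,-.333,.1355,12.4)
s=r.get_state();T=s["tcp_pos"];c=r.camera_info("wrist");p,d=r.capture("wrist");P=cloud(d,c["mtx"],c["pose"])
Q=sel(P,(T[0]-.03,T[0]+.03),(T[1]-.03,T[1]+.03),(T[2]-.028,T[2]-.018));print("collar",[np.round(k,1) for k in rect(Q)],np.median(Q[:,2]))
Q=sel(P,(.46,.60),(-.4,-.26),(.093,.0975));print("plate",len(Q),[np.round(k,1) for k in rect(Q)],np.median(Q[:,2]))
Q=sel(P,(.47,.51),(-.36,-.28),(.0978,.103));print("lips",len(Q),[np.round(k,1) for k in rect(Q)])
cv2.imwrite("pics/w14.png",p[:,:,::-1])
E
```

```text
time_s: 24.82
tcp_pos: [0.4256, -0.3353, 0.1387]
eef_rot: [178.9, -0.8, 12.2]
contact_force: [-0.8, -0.6, -0.5]
gripper_width: 0.018
t 24.82 pos [ 0.4256 -0.3353  0.1387] rot [178.93  -0.76  12.15] F [-0.8 -0.6 -0.5] w 0.018 j [-17.  12. -25.   1. -51. 119.]
 units x 0.49 y 0.01 z 0.13 yaw -0.06
collar [array([ 435.1, -332.9]), array([12.7, 31.4]), np.float64(11.3)] 0.11779074555829908
plate 11506 [array([ 516.5, -319.5]), array([64.9, 62.2]), np.float64(10.0)] 0.09392313682078694
lips 354 [array([ 491.1, -324.1]), array([ 4. , 61.3]), np.float64(10.0)]
```

View pics/w14.png

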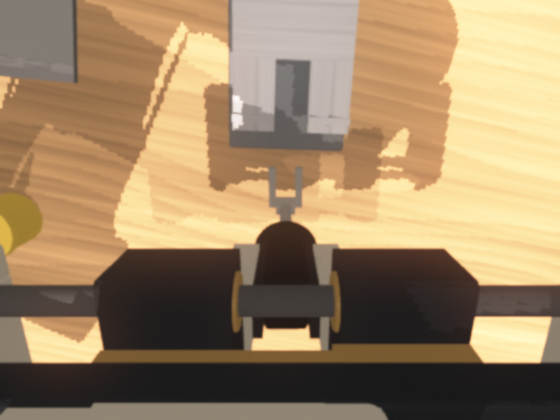

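The wrist view shows the fork lined up with the stand slot, fork at (286,185) and slot mouth at (293,110). The lips put the seat at (511.8, -320.5). Going in.

```bash

python3 -m inch '[{"x":0.5,"y":0.02,"z":0.05,"yaw":0},{"x":0.6,"y":0.02,"z":0.05,"yaw":0},{"x":0.6,"y":0.02,"z":0.03,"yaw":0}]' 
python3 -c "
from h import *
delta(.5125,-.3205,.134,12.0)"
```

```text
time_s: 25.12
tcp_pos: [0.4686, -0.3282, 0.1395]
eef_rot: [178.8, -0.9, 12.1]
contact_force: [0.4, -0.1, -0.7]
gripper_width: 0.0181
t 25.12 pos [ 0.4686 -0.3282  0.1395] rot [178.82  -0.9   12.06] F [ 0.4 -0.1 -0.7] w 0.0181 j [-15.  15. -22.   1. -52. 117.]
 units x 1.78 y 0.06 z 0.22 yaw 0.01
```

```bash

python3 -m inch '[{"x":0.5,"y":0.02,"z":0.05,"yaw":0},{"x":0.5,"y":0.02,"z":0.05,"yaw":0},{"x":0.45,"y":0.02,"z":0.05,"yaw":0},{"x":0.2,"y":0,"z":0.05,"yaw":0}]' 
python3 -c "
from h import *
delta(.5125,-.3205,.121,12.0)"
```

```text
time_s: 25.45
tcp_pos: [0.5182, -0.3203, 0.137]
eef_rot: [178.7, -1.1, 12.2]
contact_force: [-13.4, -3.9, 8.3]
gripper_width: 0.0179
t 25.45 pos [ 0.5182 -0.3203  0.137 ] rot [178.66  -1.06  12.21] F [-13.4  -3.9   8.3] w 0.0179 j [-13.  18. -17.   1. -53. 115.]
 units x -0.22 y -0.04 z 0.64 yaw 0.05
```

```bash

python3 -m inch '[{"x":-0.2,"y":-0.02,"z":0,"yaw":0},{"x":-0.03,"y":0,"z":0.15,"yaw":0}]' 
python3 -c "
from h import *
delta(.5125,-.3205,.121,12.0)"
```

```text
time_s: 25.62
tcp_pos: [0.5138, -0.3206, 0.1325]
eef_rot: [178.7, -1.0, 12.3]
contact_force: [-1.5, 0.1, -0.7]
gripper_width: 0.0178
t 25.62 pos [ 0.5138 -0.3206  0.1325] rot [178.67  -1.    12.3 ] F [-1.5  0.1 -0.7] w 0.0178 j [-13.  18. -18.   1. -52. 115.]
 units x -0.05 y -0.02 z 0.46 yaw 0.07
```

```bash

python3 -m inch '[{"x":-0.03,"y":0,"z":0.17,"yaw":0},{"x":-0.03,"y":0,"z":0.15,"yaw":0}]' 
python3 -m inch '[{"x":0,"y":0,"z":0.1,"yaw":0},{"x":0,"y":0,"z":0.05,"yaw":0}]' 
python3 -c "
from h import *
delta(.5125,-.3205,.120,12.0)"
```

```text
time_s: 25.78
tcp_pos: [0.512, -0.3211, 0.1236]
eef_rot: [178.7, -1.0, 12.3]
contact_force: [-0.5, 0.1, -0.9]
gripper_width: 0.0177
time_s: 25.95
tcp_pos: [0.5113, -0.3212, 0.1198]
eef_rot: [178.7, -1.1, 12.2]
contact_force: [-3.6, 7.4, 18.6]
gripper_width: 0.018
t 25.95 pos [ 0.5113 -0.3212  0.1198] rot [178.68  -1.06  12.24] F [-3.6  7.4 18.6] w 0.018 j [-13.  19. -19.   1. -51. 115.]
 units x 0.05 y -0.02 z -0.01 yaw 0.06
```

```bash

python3 -m inch '[{"x":0.01,"y":0,"z":-0.02,"yaw":0}]' 
python3 -m inch '[{"x":0,"y":0,"z":0,"yaw":0},{"x":0,"y":0,"z":0,"yaw":0},{"x":0,"y":0,"z":0,"yaw":0},{"x":0,"y":0,"z":0,"yaw":0},{"x":0,"y":0,"z":0,"yaw":0}]' 0.2 
python3 -m inch '[{"x":0,"y":0,"z":-0.3,"yaw":0},{"x":0,"y":0,"z":-0.6,"yaw":0},{"x":0,"y":0,"z":-0.9,"yaw":0},{"x":0,"y":0,"z":-0.9,"yaw":0},{"x":0,"y":0,"z":-0.9,"yaw":0}]'
python3 - <<'E'
from h import *
from plant import r
delta(.5125,-.3205,.23)
p,d=r.capture("wrist");c=r.camera_info("wrist")
cv2.imwrite("pics/w15.png",p[:,:,::-1]);P=cloud(d,c["mtx"],c["pose"])
for z in((.138,.152),(.097,.103)):
    Q=sel(P,(.47,.56),(-.36,-.28),z);print(z,len(Q),Q.mean(0).round(4),rect(Q))
E
```

```text
time_s: 26.03
tcp_pos: [0.5114, -0.3212, 0.1205]
eef_rot: [178.7, -1.1, 12.2]
contact_force: [-0.3, -0.0, -1.3]
gripper_width: 0.0178
time_s: 26.45
tcp_pos: [0.5114, -0.3219, 0.1211]
eef_rot: [178.6, -1.2, 12.2]
contact_force: [-0.1, 0.2, 0.0]
gripper_width: 0.046
time_s: 26.87
tcp_pos: [0.5058, -0.3191, 0.2097]
eef_rot: [179.0, -0.6, 12.1]
contact_force: [0.5, 0.1, -0.3]
gripper_width: 0.0522
t 26.87 pos [ 0.5058 -0.3191  0.2097] rot [178.95  -0.61  12.14] F [ 0.5  0.1 -0.3] w 0.0522 j [-13.  14. -13.   1. -62. 115.]
 units x 0.25 y 0.11 z -0.81 
(0.138, 0.152) 1097 [ 0.5146 -0.3223  0.1495] ((513.281982421875, -322.7485656738281), (24.102405548095703, 17.662776947021484), 11.854817390441895)
(0.097, 0.103) 5558 [ 0.5312 -0.3172  0.0996] ((526.0505981445312, -319.86260986328125), (78.97972869873047, 62.195804595947266), 9.745076179504395)
```

```bash

python3 -m inch '[{"x":-0.6,"y":0.3,"z":-0.7,"yaw":0},{"x":-0.9,"y":0.6,"z":-0.7,"yaw":0},{"x":-0.9,"y":0.9,"z":-0.3,"yaw":0},{"x":-0.5,"y":0.9,"z":-0.1,"yaw":0},{"x":0,"y":0.9,"z":0,"yaw":0}]'
python3 -m inch '[{"x":0,"y":0.9,"z":0,"yaw":0},{"x":0,"y":0.6,"z":0,"yaw":0},{"x":0,"y":0.2,"z":0,"yaw":0},{"x":0,"y":0,"z":0,"yaw":0},{"x":0,"y":0,"z":0,"yaw":0}]'
python3 - <<'E'
from h import *
from plant import r
for n in("top","scene"):
    p,d=r.capture(n);c=r.camera_info(n);P=cloud(d,c["mtx"],c["pose"])
    def rep(l,x,y,z):
        Q=sel(P,x,y,z)
        if len(Q)>3: print(n,l,len(Q),(Q.mean(0)*1000).round(1),[np.round(k,1).tolist() for k in rect(Q)])
    rep("handle",(.44,.56),(-.36,-.28),(.138,.16))
    rep("plate",(.44,.6),(-.42,-.25),(.092,.0975))
    rep("knob",(.48,.57),(.25,.35),(.118,.126)); rep("lid",(.48,.57),(.25,.35),(.095,.102))
    rep("jar",(.48,.62),(.0,.13),(.075,.09))
    cv2.imwrite(f"pics/{n}9.png",p[:,:,::-1])
a=cv2.imread("pics/scene9.png")[110:290,140:470]
cv2.imwrite("pics/f.png",cv2.resize(a,(792,432),interpolation=2))
E
```

```text
time_s: 27.33
tcp_pos: [0.4548, -0.4229, 0.2709]
eef_rot: [178.3, -1.4, 12.6]
contact_force: [0.9, 0.7, -0.8]
gripper_width: 0.0526
time_s: 27.75
tcp_pos: [0.4629, -0.4705, 0.275]
eef_rot: [178.2, -1.5, 12.4]
contact_force: [-0.6, 0.6, 0.3]
gripper_width: 0.0526
top handle 131 [ 510.7 -320.   146. ] [[511.3, -321.3], [23.9, 19.0], 9.8]
top plate 728 [ 535.4 -313.6   95.4] [[528.1, -317.6], [85.7, 64.0], 10.2]
top knob 94 [520.6 302.  122.4] [[520.4, 302.2], [22.0, 19.9], 46.1]
top lid 298 [519.1 299.2  98.5] [[520.6, 302.3], [46.0, 45.9], 24.4]
top jar 328 [539.3  62.9  82.7] [[539.5, 63.0], [40.9, 39.9], 2.7]
scene handle 63 [ 515.  -320.7  144. ] [[514.1, -321.0], [24.9, 16.5], 13.6]
scene plate 409 [ 538.8 -315.8   95.2] [[530.7, -318.5], [86.6, 62.7], 10.1]
scene knob 51 [523.1 300.6 122. ] [[520.8, 301.2], [20.5, 21.9], 28.4]
scene lid 182 [525.5 300.2  98.3] [[525.1, 300.6], [43.8, 44.3], 83.0]
scene jar 104 [542.2  61.1  82.2] [[576.1, 81.1], [121.3, 42.4], 27.7]
```

```bash
python3 -c "
from plant import r
print(r.close_job())"
```

```text
the job is handed in; nothing more can be done
None
```

The job is done and handed in, with the last move ending at 27.75 s of the 72 s allowed. I lifted the vessel out by its knob through the right port and set it on the balance pan. Then I hung the fork back on its stand, let go and drew the gripper clear.

**Last checks, from the top and scene camera depth:**
- **Vessel:** it stands upright, with its knob at (520.5, 302) mm and the pan's centre at about (520.5, 301.5) mm. The knob top is 122 mm above the bench, as expected for a vessel standing on the pan.
- **Fork:** the handle is about 2 mm from where it started. Its top is at 146 mm, as before, so the collar is seated.
- **Jar:** it has not moved. I did not re-measure the bottle, flask and cylinder, but no contact near them was felt.

**What disagreed or went unchecked:**
- **Fork direction:** the task says the fork hangs with its tines roughly along the stand's -x. In the clouds the tines pointed the other way, towards the column, and I hung it back as I found it.
- **Contact when hanging up:** the rod touched the end of the slot (about 16 N) and the collar pressed on the plate (about 20 N). I eased both off before letting go.
- **Odd reading:** one wrist-camera reading put the handle top at 149.5 mm, but the stand's plate read high by a similar amount in the same picture. I put it down to the arm still moving.
- **Final picture:** the viewer's 12-picture limit was reached, so I checked the end state by numbers only.

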